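# Lay the shakes on the model roof

## Task

Lay the three wooden shakes on the sloping deck of the little model roof, one on another from the eaves up, each centred on and square to what it lies on, thick butt end downhill: first the long one with its butt flush with the deck's lower edge, then the medium one with its butt on the chalk line on the long one, then the short one with its butt on the chalk line on the medium one. Last, set the grey pumice block as a weight on the middle of the short shake, lying flat with its long side across the slope. Leave the two jars and the loupe where they stand.

Things in the scene. Friction and masses are not known exactly. Their poses are not given: they have to be found in the camera images.
- roof: fixed wooden model roof, low edge (eaves) towards the robot; foot board 80 mm wide. Flat plywood deck 140 mm long up the slope, 36 wide (a shake overhangs 7 each side), rising at 20 degrees. Origin: on the bench below the middle of the eaves edge; x level, uphill; z up. Deck upper face: eaves edge at x 0, z 40 mm; top end at x 132, z 88. Shakes do not slide on it
- shake_long: loose tapered wooden shake, 100 mm long, 50 wide, 12 thick at the butt, thinning evenly to 6 at the head; white chalk line across its upper face 30 mm from the butt; two dark nail holes 10 mm from the head. Lies flat, face up, head roughly away from the robot. Origin: underside, middle of the butt edge; x along the underside to the head, z up. About 50 g; grip across the 50 mm at mid-length
- shake_medium: loose tapered wooden shake, 85 mm long, 50 wide, 12 thick at the butt, thinning evenly to 6 at the head; white chalk line across its upper face 30 mm from the butt; two dark nail holes 10 mm from the head. Lies flat, face up, head roughly away from the robot. Origin: underside, middle of the butt edge; x along the underside to the head, z up. About 50 g; grip across the 50 mm at mid-length
- shake_short: loose tapered wooden shake, 70 mm long, 50 wide, 12 thick at the butt, thinning evenly to 6 at the head; no line; two dark nail holes 10 mm from the head. Lies flat, face up, head roughly away from the robot. Origin: underside, middle of the butt edge; x along the underside to the head, z up. About 50 g; grip across the 50 mm at mid-length
- pumice: loose plain grey pumice block, 31 mm (x) by 68 mm (y) by 24 mm (z), 80 g; origin at the centre of its underside, z up. It lies flat, its long side roughly across the view from the robot; grip across the 31 mm
- jar_brown: bystander: small closed glass jar of reddish-brown pigment, grey lid, 56 mm across, 54 mm high; origin at the centre of its underside
- jar_white: bystander: small closed glass jar of white paste, 62 mm across, 62 mm high; origin at the centre of its underside
- loupe: bystander: folded square black loupe, 42x42x10 mm; origin at the centre of its underside
Not all that is in view belongs to the job. What is shaped like the shake_medium but pink is not meant.

How it is judged:
By the outcome, as a careful person would: the job done as asked, in the order asked, and still so for the second after the job is handed in, with the robot touching nothing.
It also fails if it takes over 96 s, if anything falls off the work surface, if the arm or the gripper's body presses on something with over 40 N, if the wrist force passes 120 N, or if a joint passes its speed limit or range.

## Robot

A 6-joint arm with a two-finger parallel gripper is mounted at the origin on the work surface; the furniture and walls round the work are solid. World frame = base frame: x ahead of the robot, y to its left, z up, the work surface at z = 0. Lengths are in m, angles in degrees, forces in N, time in s.
With the tool pointing down it reaches from about 0.3 to 0.75 m from the base axis. Payload 8.5 kg.
Tool frame: the origin (TCP) lies midway between the tips of the shut fingers; the grasp point (between the pads) lies 19 mm behind it (env.pinch_z is the z of the grasp point in the tool frame, in m); z points along the fingers, y is the line along which they close (so a half turn about z gives the same grasp; the last joint's range is limited). The gripper opens to 85 mm and grips with 20 to 120 N. Pads are 22 mm wide; open, the fingers measure 114 mm over their backs; the gripper's body (76 mm by 85 mm) begins 54 mm behind the grasp point. The pads swing forward as they close: fully open they stand 13 mm farther back than shut.
Start: joints at [50.919, 21.807, 74.336, -0, 83.858, -12.336], TCP at [0.248, 0.491, 0.231] pointing down, gripper open.
Joint ranges: [-178.18, 178.18], [-50.72, 133.34], [12.68, 142.11], [-81.47, 261.47], [9.98, 163.14], [-165.26, 165.26]. Speed limits (degrees/s): [136.94, 136.94, 180, 180, 180, 180].

## Interface

Orientations are given as a 3x3 rotation matrix whose columns are the frame's x, y, z axes.
In Python, from rig import env gives the robot as it stands.
- The arm moves only by the tool arm_command, never from a script. Its argument "deltas" is a list of rows, each an object of numbers: "rx", "ry", "rz": the turn, a rotation vector about the tool's x, y, z in rad; "dx", "dy", "dz": the shift along the tool's x, y, z in m; "fingers": the finger opening in m, from 0 to 0.0854. In form: [{"rx": .., "ry": .., "rz": .., "dx": .., "dy": .., "dz": .., "fingers": ..}, ...]. A call has 1 to 12 rows; each row shifts and turns the commanded pose from where the row before left it, along the tool's axes as they then stand; what a row does not reach is not made up. A row lasts 1/10 s, in which the tool goes at most 50 mm and 8.59 degrees, less where a joint would pass 70% of its speed; a pose out of reach is approached as far as the arm can. A call is refused whole if a number of a shift passes 0.05 or a number of a turn 0.15, either way. A call with a gripper value outside its range is refused whole. The fingers move at their own pace and stop on an object; "squeeze" is the grip in N (left out, the last holds). Time passes only in rows, so rows that do not move let the fingers close. It gives the time, the measured TCP pose, the force, the opening and the grip force at its end, in the units of the state.
- env.observe(): the state, without advancing time (a new reading comes with each control period).
- env.get_image(name): name is "side" or "top"; returns a dict with "color" (480x640x3 uint8, blue, green, red), "camera_matrix" (3x3 intrinsics, pixels), "eye" and "orientation" of the camera in the world. Camera axes: x right, y up, looking along -z (the intrinsics and any distortion apply to the point x, -y, -z); pixel columns grow to the right and rows downward; lengths in m; the calibration is good to about 2 mm. A picture is of the moment at which its call begins. There is no depth.
- env.close_job(): hands the job in; it is judged then, once.
Trained networks look in a picture, given as the dict that the camera call returned (one of the last four; its "shot" number tells which), for a name from the list of things; names that differ only in an ending like _2 or _b are one class to them, and where a whole thing is asked for, a point or a joint stands for the part that bears it (a point fixed in the world has none). Each returns a list of dicts, best first, with "p" (0 to 1); they miss things now and then, are a little off and sometimes report something else, mostly with a low value. They report only what shows in the picture. A call takes as long as a camera call. They do not tell look-alikes from the thing itself.
- env.look_for(query, picture): "box" ([left, top, right, bottom] in pixels, round what is visible of it).
- env.tip_of(query, picture): "location" ([column, row] in pixels: a listed point, or the origin of a listed thing).
The state is a dict: "time_s": time; "q": joint angles; "qvel": joint speeds; "joint_efforts": joint torques, N m; "position": TCP position; "tool_rot": TCP orientation; "ft_force": force on the tool from outside, world axes, zero at the start; "wrist_torque": the same for the moment, N m; "grip_width": finger opening in m; "gripper_force": force on a finger pad.
Only numpy, scipy, OpenCV 4.12 (cv2) and the standard library are available. Lean on these libraries where they do the work, as an engineer would, in place of code of your own. Each camera call takes 0.05 s, during which the arm holds its last target. There are 200 camera calls.

## Working session

There is one attempt and no reset: what is moved stays moved. The work goes in short steps, Python scripts to look and compute and a tool call to move; the robot and the scene stay as the last step left them, time stands still between calls to the robot, and variables do not carry over. Pictures are saved under pics/ and viewed, at most 14 in all, crops included, and the job is handed in when it is done.

Besides the shell and the picture viewer there is one more tool, called after "Request:" as name([rows], argument=value, ...), one row to a line, values as JSON. arm_command: Moves the arm, as the interface text tells. Its arguments: {"type":"object","properties":{"deltas":{"type":"array"},"squeeze":{"type":"number"}},"required":["deltas"]}

```bash
mkdir -p pics; ls; python3 - <<'E'
from rig import env
import cv2,json
for n in("top","side"):
    p=env.get_image(n); cv2.imwrite(f"pics/{n}0.png",p["color"])
    print(n,p["camera_matrix"],p["eye"],p["orientation"],[k for k in p if k!="color"])
    for q in["roof","shake_long","shake_medium","shake_short","pumice","jar_brown","jar_white","loupe"]:
        for f in(env.look_for,env.tip_of):
            print(q,[(d["p"],d.get("box",d.get("location"))) for d in f(q,p)][:3])
o=env.observe();print(o,env.pinch_z)
E
```

```text
pics
top [[621.18412608   0.         322.54775049]
 [  0.         621.18412608 227.96421129]
 [  0.           0.           1.        ]] [ 0.33777026 -0.11258775  1.11682639] [[ 0.08190266  0.97267131 -0.21726132]
 [-0.99663116  0.08086755 -0.01366645]
 [ 0.00427642  0.21764872  0.9760178 ]] ['camera_matrix', 'eye', 'orientation', 'shot']
roof [(0.93, [179.1, 223.8, 230.3, 309.7])]
roof []
shake_long [(0.86, [361.4, 271.8, 395.9, 330.3])]
shake_long [(0.72, [377.3, 328.6])]
shake_medium [(0.88, [277.5, 266.6, 303.3, 311.5]), (0.86, [224.5, 160.9, 259.4, 207.7])]
shake_medium [(0.84, [245.8, 162.0]), (0.63, [291.6, 316.9]), (0.53, [446.5, 227.0])]
shake_short [(0.89, [363.5, 201.9, 393.4, 241.5]), (0.34, [361.6, 271.6, 397.2, 329.7])]
shake_short [(0.86, [376.6, 237.8])]
pumice [(0.91, [296.4, 198.7, 332.5, 223.1]), (0.42, [431.8, 204.5, 468.2, 244.0])]
pumice [(0.71, [315.8, 210.4]), (0.54, [375.6, 329.3])]
jar_brown [(0.98, [432.0, 205.2, 467.4, 242.9])]
jar_brown [(0.84, [446.2, 227.4])]
jar_white [(0.65, [428.2, 260.0, 472.1, 299.4])]
jar_white [(0.66, [445.8, 282.8])]
loupe [(0.79
[... 1162 characters left out ...]
+01, -1.23355359e+01]), 'qvel': array([-0.00695258,  0.04843021,  0.04737614, -0.00744193,  0.12028524,
        0.13620586]), 'joint_efforts': array([-4.84667617e-04, -4.48327589e+01, -2.31458902e+01, -2.08740030e-04,
        5.68778651e-04, -6.53943630e-05]), 'position': array([0.24750188, 0.49115618, 0.23132721]), 'tool_rot': array([[-8.93019829e-01,  4.50017317e-01,  3.59567540e-06],
       [ 4.50017317e-01,  8.93019829e-01,  1.91696417e-05],
       [ 5.41566128e-06,  1.87369863e-05, -1.00000000e+00]]), 'ft_force': array([ 0.11175485, -0.7531535 ,  0.7580339 ]), 'wrist_torque': array([ 0.02104146,  0.01777542, -0.00450279]), 'gripper_force': 0.0, 'grip_width': 0.08541408273706558} -0.0187
```

```bash
python3 - <<'E'
import cv2
a=cv2.imread("pics/top0.png")[150:345,170:480]; cv2.imwrite("pics/t1.png",cv2.resize(a,(795,500),interpolation=cv2.INTER_CUBIC))
a=cv2.imread("pics/side0.png")[165:345,175:455]; cv2.imwrite("pics/s1.png",cv2.resize(a,(793,510),interpolation=cv2.INTER_CUBIC))
E
```

```text
(no output)
```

View pics/t1.png

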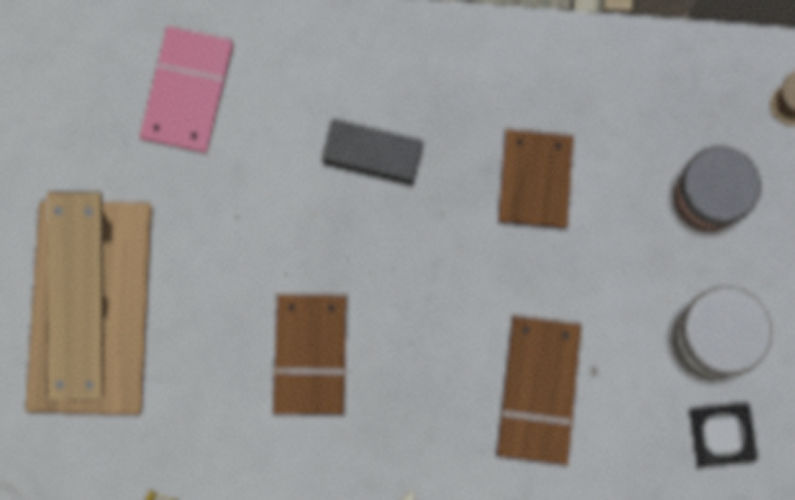

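View pics/s1.png

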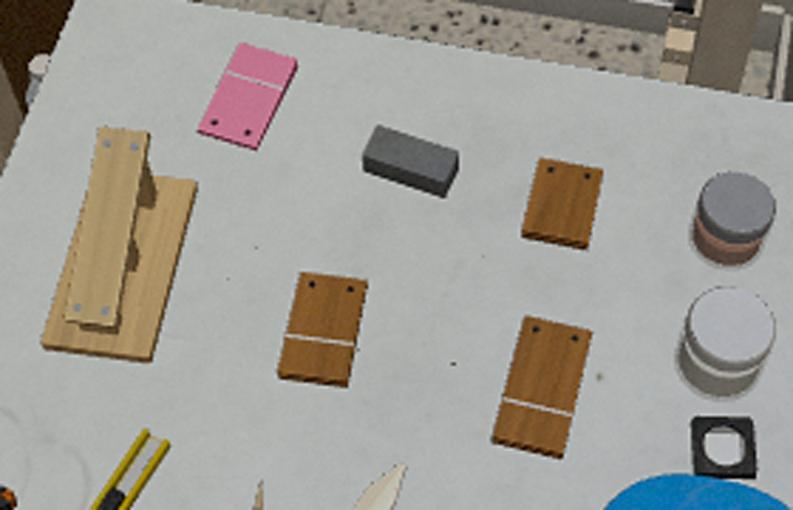

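```bash
cat > h.py <<'E'
import numpy as np,cv2
from scipy.optimize import minimize
def proj(p,X):
    R=np.array(p["orientation"]);c=(np.asarray(X,float)-p["eye"])@R
    K=np.array(p["camera_matrix"]);return np.c_[K[0,2]+K[0,0]*c[:,0]/-c[:,2],K[1,2]-K[1,1]*c[:,1]/-c[:,2]]
def ray(p,uv,z):
    K=np.array(p["camera_matrix"]);d=np.array([(uv[0]-K[0,2])/K[0,0],-(uv[1]-K[1,2])/K[1,1],-1])
    d=np.array(p["orientation"])@d;return p["eye"]+d*(z-p["eye"][2])/d[2]
def wedge(L):return np.array([[x,s*.025,z] for x in(0,L) for s in(-1,1) for z in(0,.012 if x==0 else .006)])
BOX=np.array([[a*.0155,b*.034,c] for a in(-1,1) for b in(-1,1) for c in(0,.024)])
def place(v,x,y,a):
    c,s=np.cos(a),np.sin(a);return v@np.array([[c,-s,0],[s,c,0],[0,0,1]]).T+[x,y,0]
def mask(p,kind):
    hsv=cv2.cvtColor(p["color"],cv2.COLOR_BGR2HSV).astype(int);h,s,v=hsv[...,0],hsv[...,1],hsv[...,2]
    return ((s>90)&(h<20)&(v<190)) if kind=="w" else (v<125)
def fit(pics,kind,model,x0):
    S=8;it=[]
    for p in pics:
        q=proj(p,place(model,*x0));lo=(q.min(0)-8).astype(int);hi=(q.max(0)+8).astype(int)
        m=mask(p,kind)[lo[1]:hi[1],lo[0]:hi[0]].astype(np.uint8)
        n,l,st,_=cv2.connectedComponentsWithStats(m);k=1+np.argmax(st[1:,4]);m=(l==k).astype(np.float32)
        m=cv2.morphologyEx(m,cv2.MORPH_CLOSE,np.ones((5,5)))
        it.append((p,lo,m))
    def cost(x):
        e=0
        for p,lo,m in it:
            q=(proj(p,place(model,x[0],x[1],x[2]))-lo+.5)*S
            im=np.zeros((m.shape[0]*S,m.shape[1]*S),np.uint8)
            cv2.fillConvexPoly(im,cv2.convexHull(np.round(q).astype(np.int32)),255)
            r=cv2.resize(im,m.shape[::-1],interpolation=cv2.INTER_AREA)/255.
            e+=((r-m)**2).sum()
        return e
    b=None
    for d in(.008,.003):
        x=x0 if b is None else b.x
        b=minimize(cost,x,method="Nelder-Mead",options=dict(initial_simplex=np.array([x,x+np.array([d,0,0]),x+np.array([0,d,0]),x+np.array([0,0,d*20])]),xatol=1e-4,fatol=.05))
    return b.x,b.fun
E
cat > m.py <<'E'
from h import *
from rig import env
import pickle
T=env.get_image("top");Sd=env.get_image("side")
pickle.dump((T,Sd),open("p0.pkl","wb"))
g={"long":((377,329),"w",wedge(.1)),"medium":((291,312),"w",wedge(.085)),"short":((377,238),"w",wedge(.07)),"pumice":((315,212),"g",BOX)}
for n,(uv,k,mod) in g.items():
    a=ray(T,uv,.006);x0=np.array([a[0],a[1],0.])
    for P in([T],[Sd],[T,Sd]):
        r,c=fit(P,k,mod,x0);print(n,r[:2]*1e3,np.degrees(r[2]),c)
a=T["color"][215:320,170:240];cv2.imwrite("pics/rt.png",cv2.resize(a,None,fx=5.5,fy=5.5,interpolation=cv2.INTER_CUBIC))
a=Sd["color"][205:297,180:250];cv2.imwrite("pics/rs.png",cv2.resize(a,None,fx=6,fy=6,interpolation=cv2.INTER_CUBIC))
E
python3 m.py
```

```text
long [ 425.89989588 -210.64179822] 0.0972080744808532 639.8349711649366
long [ 446.35282627 -211.45631888] -1.5698471164911705 316.11192618223765
long [ 444.45597468 -211.42679271] -1.2432646011087296 766.3757170319109
medium [436.04809313 -51.27947273] 5.578569518086927 613.1745790080738
medium [434.76571104 -53.34049798] 4.606514469094416 421.06485198000763
medium [438.53326418 -52.46301204] 5.013865170654085 1031.6598539023453
short [ 576.43939475 -196.31506323] -2.1317111399952036 136.0464436755094
short [ 576.45312786 -199.36296064] -0.36403016433717567 21.017993079584777
short [ 576.29977791 -198.71309151] -1.1089811808507175 159.58046905036525
pumice [617.52247963 -80.31551551] -9.45693410661027 19.83137254901961
pumice [618.23362565 -81.25976193] -9.323141687850429 25.55920030757401
pumice [617.7755853  -80.55801149] -9.34362195815738 53.65914648212227
```

View pics/rt.png

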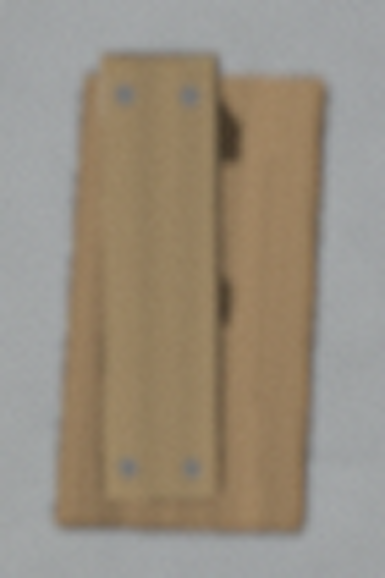

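View pics/rs.png

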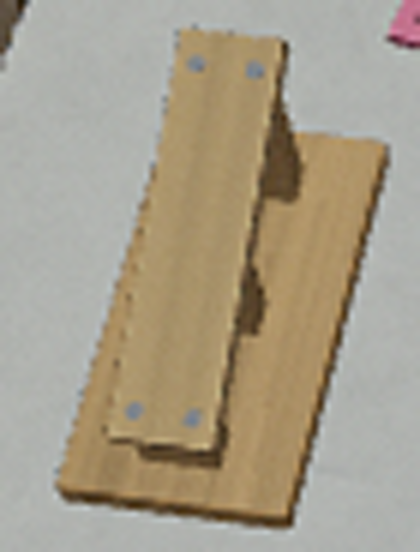

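```bash
sed -i 's/return ((s>90).*/return cv2.morphologyEx(((s>70)\&(h<22)).astype(np.uint8),cv2.MORPH_CLOSE,np.ones((5,5))) if kind=="w" else (v<125)/' h.py
cat > m2.py <<'E'
from h import *
import pickle
from scipy.optimize import least_squares
T,Sd=pickle.load(open("p0.pkl","rb"))
g={"long":((377,329),"w",wedge(.1)),"medium":((291,312),"w",wedge(.085)),"short":((377,238),"w",wedge(.07))}
for n,(uv,k,mod) in g.items():
    a=ray(T,uv,.006);x0=np.array([a[0],a[1],0.])
    for P in([T],[Sd],[T,Sd]):
        r,c=fit(P,k,mod,x0);print(n,r[:2]*1e3,np.degrees(r[2]),c)
D=np.array([[0,.018,.04],[0,-.018,.04],[.132,.018,.088],[.132,-.018,.088]])
t=(np.array([[102,495],[215,495],[104,55],[219,57]])+.5)/5.5-.5+[170,215]
s=(np.array([[108,437],[212,450],[179,32],[282,40]])+.5)/6-.5+[180,205]
for P in([(T,t)],[(Sd,s)],[(T,t),(Sd,s)]):
    r=least_squares(lambda x:np.concatenate([(proj(p,place(D,*x))-q).ravel() for p,q in P]),[.45,.1,0],x_scale=[.1,.1,.1])
    print("roof",r.x[:2]*1e3,np.degrees(r.x[2]),np.round(r.fun.reshape(-1,2),1).tolist())
E
python3 m2.py
```

```text
long [ 410.44363022 -207.5072565 ] -3.1792906472620035 137.02511341791617
long [ 410.21600629 -209.3065071 ] -2.4290257185973023 20.09019607843137
long [ 410.46118645 -209.06041347] -2.6510886585060924 163.38925028835067
medium [429.01839152 -50.63007836] 3.3402065973233417 117.70702037677816
medium [429.03538069 -52.31144467] 3.6611926275304607 19.310049980776622
medium [429.03383272 -52.50751861] 3.9842339844591446 136.8077508650519
short [ 576.91240247 -197.83490288] -1.15327028654698 104.92545943867742
short [ 576.20859729 -198.68849773] -0.9791358798202201 12.08959630911188
short [ 576.05253679 -198.70638074] -0.7270515535035905 121.36955017301038
roof [423.84766448 104.86954736] 2.8871022791564602 [[-0.1, 0.1], [0.2, 0.8], [-0.2, -0.6], [0.1, -0.3]]
roof [422.99824632 102.1725785 ] 4.261965385353592 [[-0.3, 0.5], [0.2, 0.5], [-0.1, -0.9], [0.2, -0.2]]
roof [423.56246896 103.76525224] 3.4622234197298334 [[0.5, 0.4], [0.8, 0.9], [-0.3, -0.3], [-0.1, -0.2], [-0.9, -0.0], [-0.5, 0.2], [0.1, -1.2], [0.4, -0.4]]
```

```bash
sed -i 's/.*return cv2.morphologyEx.*/    g=cv2.GaussianBlur(p["color"],(0,0),.5).min(2)\n    return cv2.morphologyEx((g<105).astype(np.uint8),cv2.MORPH_CLOSE,np.ones((5,5))) if kind=="w" else (v<125)/' h.py
cat >> m2.py <<'E'
for p,q in((T,[[92,75],[57,522],[325,78],[302,528]]),(Sd,[[388,145],[292,520],[300,132],[388,145],[60,490],[292,520]])):
    o,f=(([170,215],5.5) if p is T else ([180,205],6)); q=(np.array(q)+.5)/f-.5+o
    X=np.array([ray(p,u,.012) for u in q])
    for a,b in zip(X[::2],X[1::2]):print("edge",np.round(a*1e3,1),np.round(b*1e3,1),np.degrees(np.arctan2(*(a-b)[[1,0]])))
for p in(T,Sd):
    for uv in((377,290),(290,285),(430,170)):print(p["color"][uv[1],uv[0]],end=" ")
E
python3 m2.py
```

```text
long [ 409.83023984 -207.55141272] -2.766716039108457 52.28424452133794
long [ 410.05704294 -209.08123262] -2.3923399006459416 17.381237985390236
long [ 409.90380198 -208.68367202] -2.3882157228613283 90.00596693579391
medium [428.8153304 -52.2764353] 4.276259440475196 29.532118415993846
medium [429.09348356 -52.99872213] 3.973928677502073 16.855301806997307
medium [428.82870714 -52.5151823 ] 4.290542921905161 54.61084198385237
short [ 575.62348673 -197.46501944] -1.1795103564606202 40.40467512495194
short [ 575.97165315 -198.83719714] -0.8630598580293899 11.952679738562091
short [ 575.98607343 -198.54103592] -0.2758059597363955 65.12473663975393
roof [423.84766448 104.86954736] 2.8871022791564602 [[-0.1, 0.1], [0.2, 0.8], [-0.2, -0.6], [0.1, -0.3]]
roof [422.99824632 102.1725785 ] 4.261965385353592 [[-0.3, 0.5], [0.2, 0.5], [-0.1, -0.9], [0.2, -0.2]]
roof [423.56246896 103.76525224] 3.4622234197298334 [[0.5, 0.4], [0.8, 0.9], [-0.3, -0.3], [-0.1, -0.2], [-0.9, -0.0], [-0.5, 0.2], [0.1, -1.2], [0.4, -0.4]]
edge [562.7 150.   12. ] [415.5 142.1  12. ] 3.0557810676219135
edge [568.   73.1  12. ] [420.1  63.4  12. ] 3.724039331468627
edge [567.   71.3  12. ] [418.7  60.2  12. ] 4.288123235441277
edge [565.7 103.6  12. ] [567.   71.3  12. ] 92.20144301269636
edge [413.2 139.5  12. ] [418.7  60.2  12. ] 94.02210163138143
[ 49  73 107] [ 47  72 102] [162 158 155] [ 51  90 132] [159 163 166] [ 81  94 100]
```

```bash
cat >> h.py <<'E'
from scipy.spatial.transform import Rotation as Ro
import json
ROOF=[.4235,.1035,np.radians(3.6)]
OBJ=dict(long=[.4099,-.2086,-2.5,.1],medium=[.4289,-.0525,4.2,.085],short=[.5759,-.1983,-.8,.07],pumice=[.6178,-.0806,-9.35,0])
def axes(a,t):
    return Ro.from_euler("ZY",[a,-t]).as_matrix()
def tool(A,pum=False):
    x,y,z=A.T;return np.c_[y,x,-z] if pum else np.c_[-x,y,-z]
def targets(roof=ROOF):
    r=Ro.from_euler("Z",roof[2]).as_matrix();o=np.array([roof[0],roof[1],.04]);t=np.radians(20);out={}
    for n,L,c in(("long",.1,.03),("medium",.085,.03),("short",.07,.035)):
        A=axes(roof[2],t);out[n]=(o,A);o=o+A@[c,0,.012-.006*c/L];t-=np.arctan(.006/L)
    out["pumice"]=(o,axes(roof[2],t));return out
def pick(n,h):
    x,y,a,L=OBJ[n];A=axes(np.radians(a),0);return np.array([x,y,0])+A@[L/2,0,h],tool(A,n=="pumice")
def put(n,h,dx=0,roof=ROOF):
    o,A=targets(roof)[n];return o+A@[OBJ[n][3]/2+dx,0,h],tool(A,n=="pumice")
def plan(tg,N,cur=None):
    if cur is None:
        from rig import env
        o=env.observe();cur=(np.array(o["position"]),np.array(o["tool_rot"]))
    (p,R),(P,Q)=cur,tg;rv=Ro.from_matrix(R.T@Q).as_rotvec();rows=[]
    for i in range(N):
        Ri=R@Ro.from_rotvec(rv*i/N).as_matrix();d=Ri.T@(P-p)/N
        rows.append({k:round(float(v),4) for k,v in zip(("rx","ry","rz","dx","dy","dz"),[*(rv/N),*d]) if abs(v)>5e-5})
    print(json.dumps(rows));return P,Q
E
python3 -c "
from h import *
c=plan(pick('long',.09),22)
plan(pick('long',.02),3,c)
for n in OBJ:print(n,put(n,0))"
```

```text
[{"rz": -0.0192, "dx": -0.023, "dy": -0.0241, "dz": 0.0064}, {"rz": -0.0192, "dx": -0.0225, "dy": -0.0246, "dz": 0.0064}, {"rz": -0.0192, "dx": -0.022, "dy": -0.025, "dz": 0.0064}, {"rz": -0.0192, "dx": -0.0215, "dy": -0.0254, "dz": 0.0064}, {"rz": -0.0192, "dx": -0.0211, "dy": -0.0258, "dz": 0.0064}, {"rz": -0.0192, "dx": -0.0206, "dy": -0.0262, "dz": 0.0064}, {"rz": -0.0192, "dx": -0.02, "dy": -0.0266, "dz": 0.0064}, {"rz": -0.0192, "dx": -0.0195, "dy": -0.027, "dz": 0.0064}, {"rz": -0.0192, "dx": -0.019, "dy": -0.0274, "dz": 0.0064}, {"rz": -0.0192, "dx": -0.0185, "dy": -0.0277, "dz": 0.0064}, {"rz": -0.0192, "dx": -0.0179, "dy": -0.0281, "dz": 0.0064}, {"rz": -0.0192, "dx": -0.0174, "dy": -0.0284, "dz": 0.0064}, {"rz": -0.0192, "dx": -0.0168, "dy": -0.0288, "dz": 0.0064}, {"rz": -0.0192, "dx": -0.0163, "dy": -0.0291, "dz": 0.0064}, {"rz": -0.0192, "dx": -0.0157, "dy": -0.0294, "dz": 0.0064}, {"rz": -0.0192, "dx": -0.0152, "dy": -0.0297, "dz": 0.0064}, {"rz": -0.0192, "dx": -0.0146, "dy": -0.03, "dz": 0.0064}, {"rz": -0.0192, "dx": -0.014, "dy": -0.0302, "dz": 0.0064}, {"rz": -0.0
[... 373 characters left out ...]
4524],
       [-0.05900379,  0.99802673,  0.02147562],
       [-0.34202014,  0.        , -0.93969262]]))
medium (array([0.48880888, 0.10760889, 0.07196332]), array([[-0.95659874, -0.06279052,  0.28456319],
       [-0.06018409,  0.99802673,  0.0179032 ],
       [-0.28512582,  0.        , -0.9584901 ]]))
short (array([0.50813838, 0.108825  , 0.08546386]), array([[-0.97426134, -0.06279052,  0.21649987],
       [-0.06129533,  0.99802673,  0.01362102],
       [-0.21692792,  0.        , -0.97618762]]))
pumice (array([0.50618989, 0.10870241, 0.09424955]), array([[-0.06279052,  0.98919136,  0.13250589],
       [ 0.99802673,  0.06223465,  0.00833656],
       [ 0.        ,  0.13276787, -0.99114716]]))
```

Request:
arm_command([
  {"rz": -0.0192,"dx": -0.023,"dy": -0.0241,"fingers": 0.066},
  {"rz": -0.0192,"dx": -0.0225,"dy": -0.0246},
  {"rz": -0.0192,"dx": -0.022,"dy": -0.025},
  {"rz": -0.0192,"dx": -0.0215,"dy": -0.0254},
  {"rz": -0.0192,"dx": -0.0211,"dy": -0.0258},
  {"rz": -0.0192,"dx": -0.0206,"dy": -0.0262},
  {"rz": -0.0192,"dx": -0.02,"dy": -0.0266},
  {"rz": -0.0192,"dx": -0.0195,"dy": -0.027},
  {"rz": -0.0192,"dx": -0.019,"dy": -0.0274},
  {"rz": -0.0192,"dx": -0.0185,"dy": -0.0277},
  {"rz": -0.0192,"dx": -0.0179,"dy": -0.0281},
  {"rz": -0.0192,"dx": -0.0174,"dy": -0.0284},
], squeeze=40)

```text
invalid input
```

```bash
python3 -c "
from h import *
plan(pick('long',.06),10)"
```

```text
[{"rz": -0.0423, "dx": -0.0506, "dy": -0.0531, "dz": 0.0171}, {"rz": -0.0423, "dx": -0.0483, "dy": -0.0552, "dz": 0.0171}, {"rz": -0.0423, "dx": -0.0459, "dy": -0.0572, "dz": 0.0171}, {"rz": -0.0423, "dx": -0.0434, "dy": -0.0591, "dz": 0.0171}, {"rz": -0.0423, "dx": -0.0409, "dy": -0.0609, "dz": 0.0171}, {"rz": -0.0423, "dx": -0.0383, "dy": -0.0626, "dz": 0.0171}, {"rz": -0.0423, "dx": -0.0356, "dy": -0.0641, "dz": 0.0171}, {"rz": -0.0423, "dx": -0.0328, "dy": -0.0656, "dz": 0.0171}, {"rz": -0.0423, "dx": -0.03, "dy": -0.0669, "dz": 0.0171}, {"rz": -0.0423, "dx": -0.0272, "dy": -0.0681, "dz": 0.0171}]
```

Request:
arm_command([
  {"rx": 0,"ry": 0,"rz": -0.1055,"dx": -0.02,"dy": -0.025,"dz": 0,"fingers": 0.066},
  {"rx": 0,"ry": 0,"rz": -0.1055,"dx": -0.02,"dy": -0.025,"dz": 0,"fingers": 0.066},
  {"rx": 0,"ry": 0,"rz": -0.1055,"dx": -0.02,"dy": -0.025,"dz": 0,"fingers": 0.066},
  {"rx": 0,"ry": 0,"rz": -0.1055,"dx": -0.02,"dy": -0.025,"dz": 0,"fingers": 0.066},
  {"rx": 0,"ry": 0,"rz": 0,"dx": -0.018,"dy": -0.03,"dz": 0,"fingers": 0.066},
  {"rx": 0,"ry": 0,"rz": 0,"dx": -0.018,"dy": -0.03,"dz": 0,"fingers": 0.066},
  {"rx": 0,"ry": 0,"rz": 0,"dx": -0.018,"dy": -0.03,"dz": 0,"fingers": 0.066},
  {"rx": 0,"ry": 0,"rz": 0,"dx": -0.018,"dy": -0.03,"dz": 0,"fingers": 0.066},
  {"rx": 0,"ry": 0,"rz": 0,"dx": -0.018,"dy": -0.03,"dz": 0,"fingers": 0.066},
  {"rx": 0,"ry": 0,"rz": 0,"dx": -0.018,"dy": -0.03,"dz": 0,"fingers": 0.066},
  {"rx": 0,"ry": 0,"rz": 0,"dx": -0.018,"dy": -0.03,"dz": 0,"fingers": 0.066},
  {"rx": 0,"ry": 0,"rz": 0,"dx": -0.018,"dy": -0.03,"dz": 0,"fingers": 0.066},
], squeeze=40)

```text
time_s: 3.0
position: [0.4267, 0.1248, 0.2315]
tool_rot: [[-0.999, 0.045, 0.0], [0.045, 0.999, 0.0], [-0.0, 0.0, -1.0]]
ft_force: [0.1, 0.4, -0.7]
grip_width: 0.0658
gripper_force: 0.0
```

```bash
cat >> h.py <<'E'
def plan(tg,N,M=0,cur=None,g=None):
    "M turning rows in place, then N straight rows"
    if cur is None:
        from rig import env
        o=env.observe();cur=(np.array(o["position"]),np.array(o["tool_rot"]));print("t",o["time_s"],"w",o["grip_width"],"q",np.round(o["q"],0))
    rv=Ro.from_matrix(cur[1].T@tg[1]).as_rotvec();d=tg[1].T@(tg[0]-cur[0])
    print("turn total",np.round(rv,4),"per row",np.round(rv/max(M,1),4),"| then shift total",np.round(d,4),"per row",np.round(d/N,4));return tg
E
python3 -c "
from h import *
c=plan(pick('long',.06),10,1);plan(pick('long',.0),3,cur=c)"
```

```text
t 3.0 w 0.0658129348670616 q [  1.  11.  90.   0.  79. -86.]
turn total [ 0.0001  0.0004 -0.0013] per row [ 0.0001  0.0004 -0.0013] | then shift total [-0.0478 -0.3338  0.1715] per row [-0.0048 -0.0334  0.0172]
turn total [0. 0. 0.] per row [0. 0. 0.] | then shift total [0.   0.   0.06] per row [0.   0.   0.02]
```

Request:
arm_command([
  {"rx": 0,"ry": 0,"rz": 0,"dx": -0.0048,"dy": -0.0334,"dz": 0.0172,"fingers": 0.066},
  {"rx": 0,"ry": 0,"rz": 0,"dx": -0.0048,"dy": -0.0334,"dz": 0.0172,"fingers": 0.066},
  {"rx": 0,"ry": 0,"rz": 0,"dx": -0.0048,"dy": -0.0334,"dz": 0.0172,"fingers": 0.066},
  {"rx": 0,"ry": 0,"rz": 0,"dx": -0.0048,"dy": -0.0334,"dz": 0.0172,"fingers": 0.066},
  {"rx": 0,"ry": 0,"rz": 0,"dx": -0.0048,"dy": -0.0334,"dz": 0.0172,"fingers": 0.066},
  {"rx": 0,"ry": 0,"rz": 0,"dx": -0.0048,"dy": -0.0334,"dz": 0.0172,"fingers": 0.066},
  {"rx": 0,"ry": 0,"rz": 0,"dx": -0.0048,"dy": -0.0334,"dz": 0.0172,"fingers": 0.066},
  {"rx": 0,"ry": 0,"rz": 0,"dx": -0.0048,"dy": -0.0334,"dz": 0.0172,"fingers": 0.066},
  {"rx": 0,"ry": 0,"rz": 0,"dx": -0.0048,"dy": -0.0334,"dz": 0.0172,"fingers": 0.066},
  {"rx": 0,"ry": 0,"rz": 0,"dx": -0.0048,"dy": -0.0334,"dz": 0.0172,"fingers": 0.066},
  {"rx": 0,"ry": 0,"rz": 0,"dx": 0,"dy": 0,"dz": 0,"fingers": 0.066},
  {"rx": 0,"ry": 0,"rz": 0,"dx": 0,"dy": 0,"dz": 0,"fingers": 0.066},
])

```text
time_s: 4.2
position: [0.4589, -0.2098, 0.059]
tool_rot: [[-0.999, 0.046, -0.001], [0.046, 0.999, 0.001], [0.001, 0.001, -1.0]]
ft_force: [-0.0, 0.5, 0.8]
grip_width: 0.0662
gripper_force: 0.0
```

```bash
python3 -c "
from h import *
c=plan(pick('long',.002),3,1)
from rig import env
p=env.get_image('side');a=p['color'][260:400,300:440];cv2.imwrite('pics/g1.png',cv2.resize(a,(560,560),interpolation=cv2.INTER_CUBIC))"
```

```text
t 4.2 w 0.06616712452824534 q [ -38.   29.   96.    0.   56. -125.]
turn total [ 0.0007 -0.0008 -0.0024] per row [ 0.0007 -0.0008 -0.0024] | then shift total [-0.001  -0.0009  0.057 ] per row [-0.0003 -0.0003  0.019 ]
```

View pics/g1.png

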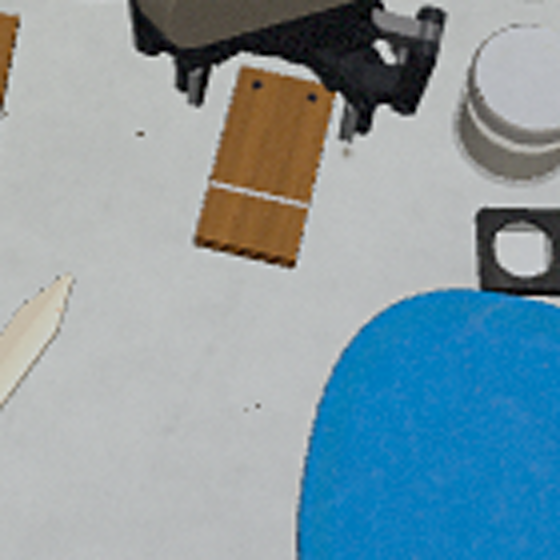

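Request:
arm_command([
  {"rx": 0,"ry": 0,"rz": -0.002,"dx": -0.0004,"dy": -0.0003,"dz": 0.02,"fingers": 0.066},
  {"rx": 0,"ry": 0,"rz": 0,"dx": -0.0003,"dy": -0.0003,"dz": 0.02,"fingers": 0.066},
  {"rx": 0,"ry": 0,"rz": 0,"dx": -0.0003,"dy": -0.0003,"dz": 0.012,"fingers": 0.066},
  {"rx": 0,"ry": 0,"rz": 0,"dx": 0,"dy": 0,"dz": 0.005,"fingers": 0.066},
  {"rx": 0,"ry": 0,"rz": 0,"dx": 0,"dy": 0,"dz": 0,"fingers": 0.066},
  {"rx": 0,"ry": 0,"rz": 0,"dx": 0,"dy": 0,"dz": 0,"fingers": 0.044},
  {"rx": 0,"ry": 0,"rz": 0,"dx": 0,"dy": 0,"dz": 0,"fingers": 0.044},
  {"rx": 0,"ry": 0,"rz": 0,"dx": 0,"dy": 0,"dz": 0,"fingers": 0.044},
  {"rx": 0,"ry": 0,"rz": 0,"dx": 0,"dy": 0,"dz": 0,"fingers": 0.044},
], squeeze=40)

```text
time_s: 5.15
position: [0.4605, -0.2107, 0.0035]
tool_rot: [[-0.999, 0.043, 0.001], [0.043, 0.999, -0.001], [-0.001, -0.001, -1.0]]
ft_force: [-0.7, 1.7, 5.4]
grip_width: 0.0478
gripper_force: 40.4
```

Request:
arm_command([
  {"rx": 0,"ry": 0,"rz": 0,"dx": 0,"dy": 0,"dz": -0.01,"fingers": 0.044},
  {"rx": 0,"ry": 0,"rz": 0,"dx": 0,"dy": 0,"dz": -0.04,"fingers": 0.044},
  {"rx": 0,"ry": 0,"rz": 0,"dx": 0,"dy": 0,"dz": -0.04,"fingers": 0.044},
  {"rx": 0,"ry": 0,"rz": 0,"dx": 0,"dy": 0,"dz": -0.04,"fingers": 0.044},
  {"rx": 0,"ry": 0,"rz": 0,"dx": 0,"dy": 0,"dz": 0,"fingers": 0.044},
  {"rx": 0,"ry": 0,"rz": 0,"dx": 0,"dy": 0,"dz": 0,"fingers": 0.044},
])

```text
time_s: 5.75
position: [0.4602, -0.2106, 0.1335]
tool_rot: [[-0.999, 0.043, 0.002], [0.043, 0.999, -0.001], [-0.002, -0.001, -1.0]]
ft_force: [0.5, 0.5, -1.4]
grip_width: 0.048
gripper_force: 41.7
```

```bash
python3 -c "
from h import *
c=plan(put('long',.04),12,4)
from rig import env
p=env.get_image('side');a=p['color'][200:340,280:440];cv2.imwrite('pics/g2.png',cv2.resize(a,(640,560),interpolation=cv2.INTER_CUBIC))"
```

```text
t 5.75 w 0.04802717176941604 q [ -38.   23.   90.   -0.   67. -126.]
turn total [-0.0199 -0.3469 -0.1043] per row [-0.005  -0.0867 -0.0261] | then shift total [-0.0022  0.3158  0.0421] per row [-0.0002  0.0263  0.0035]
```

View pics/g2.png

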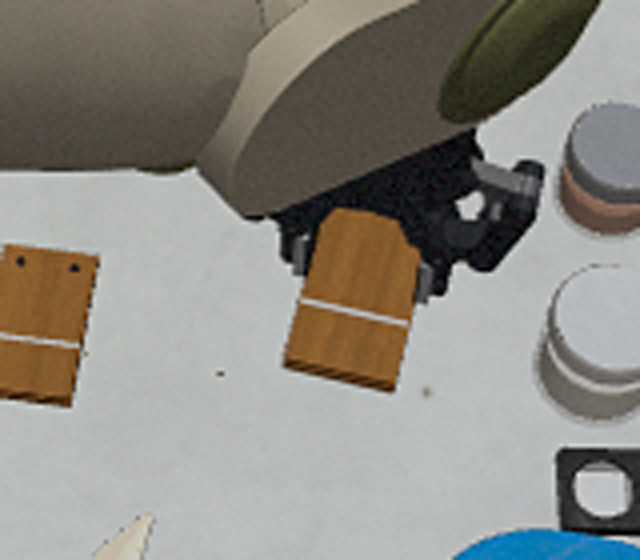

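Request:
arm_command([
  {"rx": -0.005,"ry": -0.0867,"rz": -0.0261,"dx": 0,"dy": 0,"dz": 0,"fingers": 0.044},
  {"rx": -0.005,"ry": -0.0867,"rz": -0.0261,"dx": 0,"dy": 0,"dz": 0,"fingers": 0.044},
  {"rx": -0.005,"ry": -0.0867,"rz": -0.0261,"dx": 0,"dy": 0,"dz": 0,"fingers": 0.044},
  {"rx": -0.005,"ry": -0.0867,"rz": -0.0261,"dx": 0,"dy": 0,"dz": 0,"fingers": 0.044},
  {"rx": 0,"ry": 0,"rz": 0,"dx": 0,"dy": 0.04,"dz": 0.003,"fingers": 0.044},
  {"rx": 0,"ry": 0,"rz": 0,"dx": 0,"dy": 0.04,"dz": 0.003,"fingers": 0.044},
  {"rx": 0,"ry": 0,"rz": 0,"dx": 0,"dy": 0.04,"dz": 0.003,"fingers": 0.044},
  {"rx": 0,"ry": 0,"rz": 0,"dx": 0,"dy": 0.04,"dz": 0.003,"fingers": 0.044},
  {"rx": 0,"ry": 0,"rz": 0,"dx": 0,"dy": 0.04,"dz": 0.003,"fingers": 0.044},
  {"rx": 0,"ry": 0,"rz": 0,"dx": 0,"dy": 0.04,"dz": 0.003,"fingers": 0.044},
  {"rx": 0,"ry": 0,"rz": 0,"dx": 0,"dy": 0.04,"dz": 0.003,"fingers": 0.044},
  {"rx": 0,"ry": 0,"rz": 0,"dx": 0,"dy": 0,"dz": 0,"fingers": 0.044},
])

```text
time_s: 7.0
position: [0.4475, 0.0735, 0.1115]
tool_rot: [[-0.94, -0.069, 0.335], [-0.064, 0.998, 0.026], [-0.336, 0.003, -0.942]]
ft_force: [-0.3, -0.5, -0.1]
grip_width: 0.0478
gripper_force: 41.7
```

```bash
python3 -c "
from h import *
c=plan(put('long',.014),4,1)
from rig import env
T=env.get_image('top');S=env.get_image('side')
a=cv2.resize(T['color'][190:330,150:290],(400,400),interpolation=cv2.INTER_CUBIC);b=cv2.resize(S['color'][190:330,160:300],(400,400),interpolation=cv2.INTER_CUBIC)
cv2.imwrite('pics/g3.png',np.hstack([a,b]))"
```

```text
t 7.0 w 0.04779806995879258 q [  -8.   14.  113.    8.   33. -108.]
turn total [ 0.0048 -0.0061  0.0047] per row [ 0.0048 -0.0061  0.0047] | then shift total [-0.0048  0.0315  0.0457] per row [-0.0012  0.0079  0.0114]
```

View pics/g3.png

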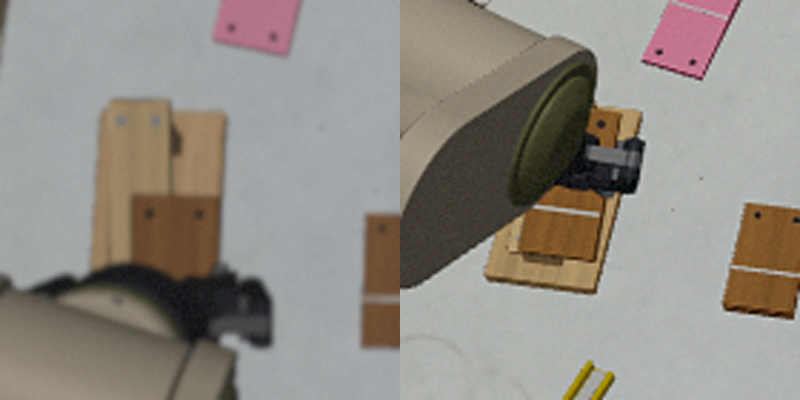

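Request:
arm_command([
  {"rx": 0.0048,"ry": -0.0061,"rz": 0.0047,"dx": -0.0012,"dy": 0.0105,"dz": 0.0057,"fingers": 0.044},
  {"rx": 0,"ry": 0,"rz": 0,"dx": -0.0012,"dy": 0.0105,"dz": 0.01,"fingers": 0.044},
  {"rx": 0,"ry": 0,"rz": 0,"dx": -0.0012,"dy": 0.0105,"dz": 0.01,"fingers": 0.044},
  {"rx": 0,"ry": 0,"rz": 0,"dx": -0.0012,"dy": 0,"dz": 0.01,"fingers": 0.044},
  {"rx": 0,"ry": 0,"rz": 0,"dx": 0,"dy": 0,"dz": 0.01,"fingers": 0.044},
  {"rx": 0,"ry": 0,"rz": 0,"dx": 0,"dy": 0,"dz": 0,"fingers": 0.044},
  {"rx": 0,"ry": 0,"rz": 0,"dx": 0,"dy": 0,"dz": 0,"fingers": 0.044},
  {"rx": 0,"ry": 0,"rz": 0,"dx": 0,"dy": 0,"dz": 0,"fingers": 0.044},
])

```text
time_s: 7.9
position: [0.4681, 0.1015, 0.0721]
tool_rot: [[-0.937, -0.056, 0.346], [-0.053, 0.998, 0.018], [-0.346, -0.001, -0.938]]
ft_force: [0.8, -0.7, -1.2]
grip_width: 0.048
gripper_force: 41.7
```

```bash
python3 -c "
from h import *
c=plan(put('long',.0035),4,1)
from rig import env
T=env.get_image('top');S=env.get_image('side')
a=cv2.resize(T['color'][210:290,170:250],(400,400),interpolation=cv2.INTER_CUBIC);b=cv2.resize(S['color'][210:300,175:265],(400,400),interpolation=cv2.INTER_CUBIC)
cv2.imwrite('pics/g4.png',np.hstack([a,b]))"
```

```text
t 7.9 w 0.048041759513168164 q [  -3.   21.  113.    5.   26. -100.]
turn total [-0.0035  0.0046 -0.0057] per row [-0.0035  0.0046 -0.0057] | then shift total [0.0027 0.0048 0.0115] per row [0.0007 0.0012 0.0029]
```

View pics/g4.png

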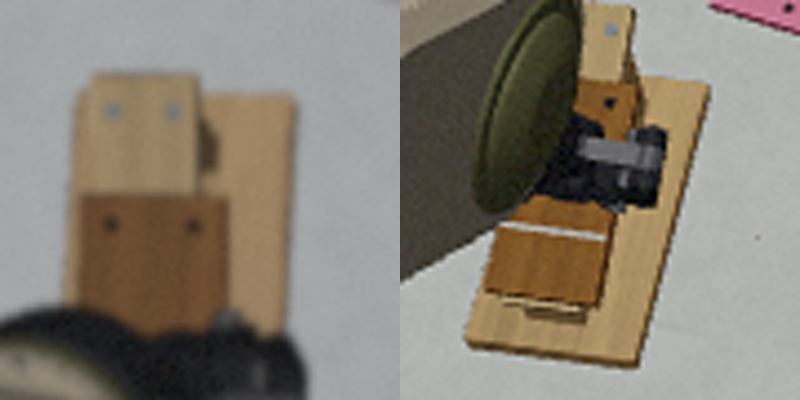

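Request:
arm_command([
  {"rx": -0.0035,"ry": 0.0046,"rz": -0.0057,"dx": 0.0009,"dy": 0.0016,"dz": 0.002,"fingers": 0.044},
  {"rx": 0,"ry": 0,"rz": 0,"dx": 0.0009,"dy": 0.0016,"dz": 0.002,"fingers": 0.044},
  {"rx": 0,"ry": 0,"rz": 0,"dx": 0.0009,"dy": 0.0016,"dz": 0.002,"fingers": 0.044},
  {"rx": 0,"ry": 0,"rz": 0,"dx": 0,"dy": 0,"dz": 0.002,"fingers": 0.044},
  {"rx": 0,"ry": 0,"rz": 0,"dx": 0,"dy": 0,"dz": 0,"fingers": 0.044},
  {"rx": 0,"ry": 0,"rz": 0,"dx": 0,"dy": 0,"dz": 0,"fingers": 0.044},
  {"rx": 0,"ry": 0,"rz": 0,"dx": 0,"dy": 0,"dz": 0,"fingers": 0.044},
])

```text
time_s: 8.7
position: [0.468, 0.1067, 0.0634]
tool_rot: [[-0.938, -0.063, 0.341], [-0.06, 0.998, 0.022], [-0.342, 0.0, -0.94]]
ft_force: [-0.2, 0.4, -1.3]
grip_width: 0.0474
gripper_force: 41.7
```

```bash
python3 -c "
from h import *
c=plan(put('long',.0035),4,1)
from rig import env
T=env.get_image('top');S=env.get_image('side')
a=cv2.resize(T['color'][210:290,170:250],(400,400),interpolation=cv2.INTER_CUBIC);b=cv2.resize(S['color'][210:300,175:265],(400,400),interpolation=cv2.INTER_CUBIC)
cv2.imwrite('pics/g5.png',np.hstack([a,b]))"
```

```text
t 8.7 w 0.047420106691307286 q [  -2.   22.  113.    5.   25. -100.]
turn total [ 0.0003 -0.0003  0.0005] per row [ 0.0003 -0.0003  0.0005] | then shift total [-0.0001 -0.0004  0.0032] per row [-0.     -0.0001  0.0008]
```

View pics/g5.png

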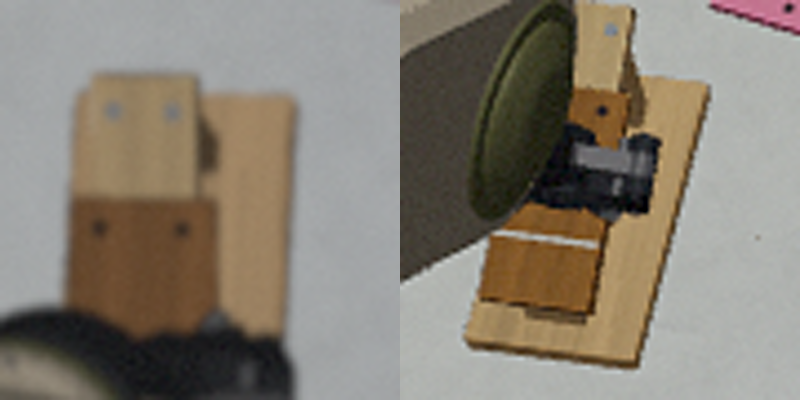

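Request:
arm_command([
  {"rx": 0,"ry": 0,"rz": 0,"dx": 0,"dy": 0.0005,"dz": 0.0015,"fingers": 0.044},
  {"rx": 0,"ry": 0,"rz": 0,"dx": 0,"dy": 0,"dz": 0.0015,"fingers": 0.044},
  {"rx": 0,"ry": 0,"rz": 0,"dx": 0,"dy": 0,"dz": 0.0007,"fingers": 0.044},
  {"rx": 0,"ry": 0,"rz": 0,"dx": 0,"dy": 0,"dz": 0,"fingers": 0.044},
  {"rx": 0,"ry": 0,"rz": 0,"dx": 0,"dy": 0,"dz": 0,"fingers": 0.044},
])

```text
time_s: 9.3
position: [0.4689, 0.1074, 0.0608]
tool_rot: [[-0.937, -0.064, 0.342], [-0.06, 0.998, 0.022], [-0.343, -0.0, -0.939]]
ft_force: [-9.7, -2.1, 18.7]
grip_width: 0.0478
gripper_force: 45.9
```

Request:
arm_command([
  {"rx": 0,"ry": 0,"rz": 0,"dx": 0,"dy": 0,"dz": -0.0006,"fingers": 0.044},
  {"rx": 0,"ry": 0,"rz": 0,"dx": 0,"dy": 0,"dz": 0,"fingers": 0.052},
  {"rx": 0,"ry": 0,"rz": 0,"dx": 0,"dy": 0,"dz": 0,"fingers": 0.066},
  {"rx": 0,"ry": 0,"rz": 0,"dx": 0,"dy": 0,"dz": 0,"fingers": 0.066},
  {"rx": 0,"ry": 0,"rz": 0,"dx": 0,"dy": 0,"dz": -0.01,"fingers": 0.066},
  {"rx": 0,"ry": 0,"rz": 0,"dx": 0,"dy": 0,"dz": -0.03,"fingers": 0.066},
  {"rx": 0,"ry": 0,"rz": 0,"dx": 0,"dy": 0,"dz": -0.04,"fingers": 0.066},
  {"rx": 0,"ry": 0,"rz": 0,"dx": 0,"dy": -0.04,"dz": 0,"fingers": 0.066},
  {"rx": 0,"ry": 0,"rz": 0,"dx": 0,"dy": -0.04,"dz": 0,"fingers": 0.066},
  {"rx": 0,"ry": 0,"rz": 0,"dx": 0,"dy": -0.04,"dz": 0,"fingers": 0.066},
  {"rx": 0,"ry": 0,"rz": 0,"dx": 0,"dy": 0,"dz": 0,"fingers": 0.066},
  {"rx": 0,"ry": 0,"rz": 0,"dx": 0,"dy": 0,"dz": 0,"fingers": 0.066},
])

```text
time_s: 10.5
position: [0.449, -0.0147, 0.1359]
tool_rot: [[-0.938, -0.061, 0.341], [-0.057, 0.998, 0.021], [-0.342, 0.0, -0.94]]
ft_force: [-0.1, 0.1, -0.4]
grip_width: 0.0659
gripper_force: 0.0
```

```bash
cat >> h.py <<'E'
def snap(name):
    from rig import env
    T=env.get_image('top');S=env.get_image('side')
    a=cv2.resize(T['color'][215:315,170:250],(400,500),interpolation=cv2.INTER_CUBIC);b=cv2.resize(S['color'][200:300,175:255],(400,500),interpolation=cv2.INTER_CUBIC)
    cv2.imwrite(f'pics/{name}.png',np.hstack([a,b]))
    import pickle;pickle.dump((T,S),open(name+'.pkl','wb'))
E
python3 -c "
from h import *
c=plan(pick('medium',.06),6,4);plan(pick('medium',.0025),3,cur=c)
snap('l1')"
```

```text
t 10.5 w 0.06588408307959855 q [ -22.   11.  112.   14.   39. -125.]
turn total [-0.0018  0.3487 -0.012 ] per row [-0.0005  0.0872 -0.003 ] | then shift total [-0.0197 -0.0362  0.0759] per row [-0.0033 -0.006   0.0127]
turn total [0. 0. 0.] per row [0. 0. 0.] | then shift total [0.     0.     0.0575] per row [0.     0.     0.0192]
```

View pics/l1.png

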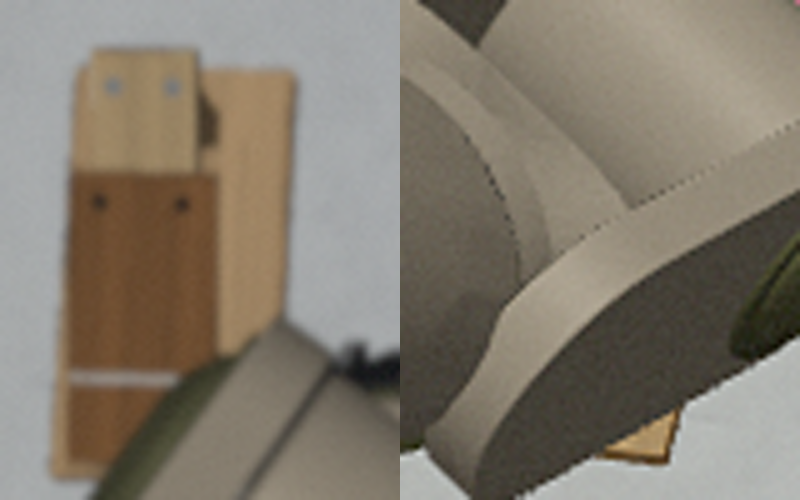

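Request:
arm_command([
  {"rx": -0.0005,"ry": 0.0872,"rz": -0.003,"dx": 0,"dy": 0,"dz": 0,"fingers": 0.066},
  {"rx": -0.0005,"ry": 0.0872,"rz": -0.003,"dx": 0,"dy": 0,"dz": 0,"fingers": 0.066},
  {"rx": -0.0005,"ry": 0.0872,"rz": -0.003,"dx": 0,"dy": 0,"dz": 0,"fingers": 0.066},
  {"rx": -0.0005,"ry": 0.0872,"rz": -0.003,"dx": 0,"dy": 0,"dz": 0,"fingers": 0.066},
  {"rx": 0,"ry": 0,"rz": 0,"dx": -0.0049,"dy": -0.009,"dz": 0.019,"fingers": 0.066},
  {"rx": 0,"ry": 0,"rz": 0,"dx": -0.0049,"dy": -0.009,"dz": 0.019,"fingers": 0.066},
  {"rx": 0,"ry": 0,"rz": 0,"dx": -0.0049,"dy": -0.009,"dz": 0.019,"fingers": 0.066},
  {"rx": 0,"ry": 0,"rz": 0,"dx": -0.005,"dy": -0.0092,"dz": 0.019,"fingers": 0.066},
  {"rx": 0,"ry": 0,"rz": 0,"dx": 0,"dy": 0,"dz": 0,"fingers": 0.066},
  {"rx": 0,"ry": 0,"rz": 0,"dx": 0,"dy": 0,"dz": 0,"fingers": 0.066},
  {"rx": 0,"ry": 0,"rz": 0,"dx": 0,"dy": 0,"dz": 0,"fingers": 0.066},
])

```text
time_s: 11.7
position: [0.4717, -0.0479, 0.0605]
tool_rot: [[-0.997, -0.077, 0.001], [-0.077, 0.997, -0.0], [-0.001, -0.0, -1.0]]
ft_force: [0.2, -0.1, -0.2]
grip_width: 0.0659
gripper_force: 0.0
```

```bash
python3 -c "
from h import *
import pickle
plan(pick('medium',.003),3,1)
T,S=pickle.load(open('l1.pkl','rb'))
o,A=targets()['long']
V=o+np.array([[.1,.025,.006],[.1,-.025,.006],[0,.025,.012],[.03,.025,.0102],[.09,0,.0066]])@A.T
print(proj(T,V)); q=(np.array([[71,172],[217,173],[69,461],[70,378],[140.5,203.5]])+.5)/5-.5+[170,215];print(q)"
```

```text
t 11.7 w 0.06585316369861711 q [ -20.   27.  100.   -0.   53. -115.]
turn total [-0.0005  0.0009  0.0035] per row [-0.0005  0.0009  0.0035] | then shift total [ 0.0006 -0.0014  0.0575] per row [ 0.0002 -0.0005  0.0192]
[[183.41621483 248.39182612]
 [212.88672345 248.97054244]
 [183.18214553 306.77374329]
 [183.25204241 289.33996023]
 [198.11817494 254.55394686]]
[[183.8 249. ]
 [213.  249.2]
 [183.4 306.8]
 [183.6 290.2]
 [197.7 255.3]]
```

Request:
arm_command([
  {"rx": 0,"ry": 0,"rz": 0.0035,"dx": 0.0003,"dy": -0.0007,"dz": 0.02,"fingers": 0.066},
  {"rx": 0,"ry": 0,"rz": 0,"dx": 0.0003,"dy": -0.0007,"dz": 0.02,"fingers": 0.066},
  {"rx": 0,"ry": 0,"rz": 0,"dx": 0,"dy": 0,"dz": 0.012,"fingers": 0.066},
  {"rx": 0,"ry": 0,"rz": 0,"dx": 0,"dy": 0,"dz": 0.005,"fingers": 0.066},
  {"rx": 0,"ry": 0,"rz": 0,"dx": 0,"dy": 0,"dz": 0,"fingers": 0.066},
  {"rx": 0,"ry": 0,"rz": 0,"dx": 0,"dy": 0,"dz": 0,"fingers": 0.044},
  {"rx": 0,"ry": 0,"rz": 0,"dx": 0,"dy": 0,"dz": 0,"fingers": 0.044},
  {"rx": 0,"ry": 0,"rz": 0,"dx": 0,"dy": 0,"dz": 0,"fingers": 0.044},
  {"rx": 0,"ry": 0,"rz": 0,"dx": 0,"dy": 0,"dz": 0,"fingers": 0.044},
], squeeze=40)

```text
time_s: 12.6
position: [0.4716, -0.0502, 0.0039]
tool_rot: [[-0.997, -0.072, 0.002], [-0.072, 0.997, -0.001], [-0.002, -0.001, -1.0]]
ft_force: [-1.1, 0.2, 6.5]
grip_width: 0.0481
gripper_force: 39.9
```

Request:
arm_command([
  {"rx": 0,"ry": 0,"rz": 0,"dx": 0,"dy": 0,"dz": -0.01,"fingers": 0.044},
  {"rx": 0,"ry": 0,"rz": 0,"dx": 0,"dy": 0,"dz": -0.04,"fingers": 0.044},
  {"rx": 0,"ry": 0,"rz": 0,"dx": 0,"dy": 0,"dz": -0.04,"fingers": 0.044},
  {"rx": 0,"ry": 0,"rz": 0,"dx": 0,"dy": 0,"dz": -0.04,"fingers": 0.044},
  {"rx": 0,"ry": 0,"rz": 0,"dx": 0,"dy": 0,"dz": 0,"fingers": 0.044},
  {"rx": 0,"ry": 0,"rz": 0,"dx": 0,"dy": 0,"dz": 0,"fingers": 0.044},
])

```text
time_s: 13.2
position: [0.4712, -0.0502, 0.1337]
tool_rot: [[-0.997, -0.072, 0.002], [-0.072, 0.997, -0.001], [-0.002, -0.001, -1.0]]
ft_force: [-0.7, -0.2, -1.1]
grip_width: 0.0478
gripper_force: 41.6
```

```bash
python3 -c "
from h import *
c=plan(put('medium',.035),5,4)"
```

```text
t 13.2 w 0.0478183814715185 q [ -20.   20.   95.   -0.   65. -115.]
turn total [ 0.0003 -0.2871  0.0094] per row [ 0.0001 -0.0718  0.0024] | then shift total [-0.0087  0.1564  0.032 ] per row [-0.0017  0.0313  0.0064]
```

Request:
arm_command([
  {"rx": 0,"ry": -0.0718,"rz": 0.0024,"dx": 0,"dy": 0,"dz": 0,"fingers": 0.044},
  {"rx": 0,"ry": -0.0718,"rz": 0.0024,"dx": 0,"dy": 0,"dz": 0,"fingers": 0.044},
  {"rx": 0,"ry": -0.0718,"rz": 0.0024,"dx": 0,"dy": 0,"dz": 0,"fingers": 0.044},
  {"rx": 0,"ry": -0.0718,"rz": 0.0024,"dx": 0,"dy": 0,"dz": 0,"fingers": 0.044},
  {"rx": 0,"ry": 0,"rz": 0,"dx": -0.0017,"dy": 0.0313,"dz": 0,"fingers": 0.044},
  {"rx": 0,"ry": 0,"rz": 0,"dx": -0.0017,"dy": 0.0313,"dz": 0,"fingers": 0.044},
  {"rx": 0,"ry": 0,"rz": 0,"dx": -0.0017,"dy": 0.0313,"dz": 0.008,"fingers": 0.044},
  {"rx": 0,"ry": 0,"rz": 0,"dx": -0.0018,"dy": 0.0313,"dz": 0.008,"fingers": 0.044},
  {"rx": 0,"ry": 0,"rz": 0,"dx": -0.0018,"dy": 0.0312,"dz": 0.008,"fingers": 0.044},
  {"rx": 0,"ry": 0,"rz": 0,"dx": 0,"dy": 0,"dz": 0.008,"fingers": 0.044},
  {"rx": 0,"ry": 0,"rz": 0,"dx": 0,"dy": 0,"dz": 0,"fingers": 0.044},
  {"rx": 0,"ry": 0,"rz": 0,"dx": 0,"dy": 0,"dz": 0,"fingers": 0.044},
])

```text
time_s: 14.4
position: [0.4785, 0.1063, 0.1041]
tool_rot: [[-0.958, -0.062, 0.281], [-0.059, 0.998, 0.019], [-0.282, 0.001, -0.96]]
ft_force: [0.4, -1.1, -0.5]
grip_width: 0.0475
gripper_force: 41.6
```

```bash
python3 -c "
from h import *
c=plan(put('medium',.0075),5,1)"
```

```text
t 14.4 w 0.04745683517658514 q [ -2.  19. 106.   3.  38. -98.]
turn total [ 0.001  -0.0036 -0.0013] per row [ 0.001  -0.0036 -0.0013] | then shift total [-0.0008  0.0007  0.0263] per row [-0.0002  0.0001  0.0053]
```

Request:
arm_command([
  {"rx": 0.001,"ry": -0.0036,"rz": -0.0013,"dx": -0.0004,"dy": 0.0013,"dz": 0.009,"fingers": 0.044},
  {"rx": 0,"ry": 0,"rz": 0,"dx": 0,"dy": 0,"dz": 0.009,"fingers": 0.044},
  {"rx": 0,"ry": 0,"rz": 0,"dx": 0,"dy": 0,"dz": 0.008,"fingers": 0.044},
  {"rx": 0,"ry": 0,"rz": 0,"dx": 0,"dy": 0,"dz": 0,"fingers": 0.044},
  {"rx": 0,"ry": 0,"rz": 0,"dx": 0,"dy": 0,"dz": 0,"fingers": 0.044},
  {"rx": 0,"ry": 0,"rz": 0,"dx": 0,"dy": 0,"dz": 0,"fingers": 0.044},
])

```text
time_s: 15.0
position: [0.4865, 0.1087, 0.08]
tool_rot: [[-0.956, -0.063, 0.286], [-0.061, 0.998, 0.018], [-0.287, -0.0, -0.958]]
ft_force: [-0.5, -0.1, -0.4]
grip_width: 0.0476
gripper_force: 41.6
```

```bash
python3 -c "
from h import *
c=plan(put('medium',.0038),5,1)
snap('m1')"
```

```text
t 15.0 w 0.04763729352653939 q [ -2.  22. 107.   3.  34. -98.]
turn total [0.0002 0.0019 0.0007] per row [0.0002 0.0019 0.0007] | then shift total [ 0.0002 -0.0013  0.0045] per row [ 0.     -0.0003  0.0009]
```

View pics/m1.png

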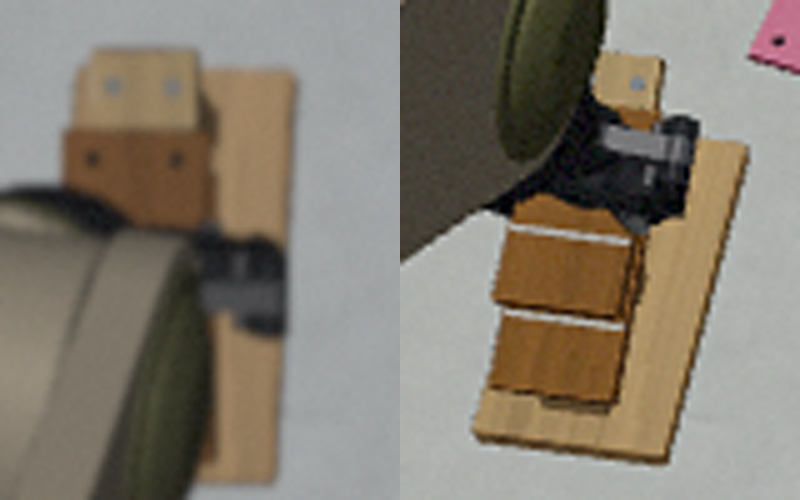

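```bash
python3 -c "
from h import *
import pickle
T,S=pickle.load(open('m1.pkl','rb'))
for n,up,pts in(('long',0,[[.03,.025,.0102],[.03,-.025,.0102],[0,.025,.012],[0,-.025,.012]]),('medium',.0037,[[.03,.025,.00988+.0],[.03,-.025,.00988],[0,.025,.012],[0,-.025,.012],[0,.025,0],[0,-.025,0]])):
    o,A=targets()[n]
    for P,of in((S,[175,200]),(T,[170,215])):
        print(n,((proj(P,o+[0,.001,0]+(np.array(pts)+[0,0,up])@A.T)-of+.5)*5-.5).round(0).tolist())
o,A=targets()['medium'];print(((proj(T,o+[0,.001,0]+np.array([[.085,.025,.0097],[.085,-.025,.0097],[.075,0,.0104]])@A.T)-[170,215]+.5)*5-.5).round(0))
"
```

```text
long [[98.0, 308.0], [222.0, 324.0], [82.0, 382.0], [207.0, 399.0]]
long [[65.0, 373.0], [212.0, 376.0], [65.0, 461.0], [211.0, 464.0]]
medium [[103.0, 225.0], [228.0, 242.0], [86.0, 299.0], [212.0, 315.0], [95.0, 306.0], [219.0, 322.0]]
medium [[57.0, 292.0], [205.0, 295.0], [55.0, 381.0], [204.0, 384.0], [63.0, 375.0], [210.0, 378.0]]
[[ 60. 128.]
 [209. 131.]
 [134. 159.]]
```

Request:
arm_command([
  {"rx": 0,"ry": 0.0019,"rz": 0,"dx": 0.0004,"dy": -0.0003,"dz": 0.0015,"fingers": 0.044},
  {"rx": 0,"ry": 0,"rz": 0,"dx": 0,"dy": 0,"dz": 0.0015,"fingers": 0.044},
  {"rx": 0,"ry": 0,"rz": 0,"dx": 0,"dy": 0,"dz": 0.0015,"fingers": 0.044},
  {"rx": 0,"ry": 0,"rz": 0,"dx": 0,"dy": 0,"dz": 0.0004,"fingers": 0.044},
  {"rx": 0,"ry": 0,"rz": 0,"dx": 0,"dy": 0,"dz": 0,"fingers": 0.044},
  {"rx": 0,"ry": 0,"rz": 0,"dx": 0,"dy": 0,"dz": 0,"fingers": 0.044},
])

```text
time_s: 15.7
position: [0.4873, 0.1086, 0.0759]
tool_rot: [[-0.956, -0.064, 0.285], [-0.061, 0.998, 0.018], [-0.286, -0.0, -0.958]]
ft_force: [-8.0, -1.3, 16.3]
grip_width: 0.0476
gripper_force: 44.4
```

Request:
arm_command([
  {"rx": 0,"ry": 0,"rz": 0,"dx": 0,"dy": 0,"dz": -0.0005,"fingers": 0.044},
  {"rx": 0,"ry": 0,"rz": 0,"dx": 0,"dy": 0,"dz": 0,"fingers": 0.052},
  {"rx": 0,"ry": 0,"rz": 0,"dx": 0,"dy": 0,"dz": 0,"fingers": 0.066},
  {"rx": 0,"ry": 0,"rz": 0,"dx": 0,"dy": 0,"dz": 0,"fingers": 0.066},
  {"rx": 0,"ry": 0,"rz": 0,"dx": 0,"dy": 0,"dz": -0.01,"fingers": 0.066},
  {"rx": 0,"ry": 0,"rz": 0,"dx": 0,"dy": 0,"dz": -0.03,"fingers": 0.066},
  {"rx": 0,"ry": 0,"rz": 0,"dx": 0,"dy": 0,"dz": -0.04,"fingers": 0.066},
  {"rx": 0,"ry": 0,"rz": 0,"dx": 0,"dy": -0.04,"dz": 0,"fingers": 0.066},
  {"rx": 0,"ry": 0,"rz": 0,"dx": 0,"dy": -0.04,"dz": 0,"fingers": 0.066},
  {"rx": 0,"ry": 0,"rz": 0,"dx": 0,"dy": -0.04,"dz": 0,"fingers": 0.066},
  {"rx": 0,"ry": 0,"rz": 0,"dx": 0,"dy": 0,"dz": 0,"fingers": 0.066},
  {"rx": 0,"ry": 0,"rz": 0,"dx": 0,"dy": 0,"dz": 0,"fingers": 0.066},
])

```text
time_s: 16.9
position: [0.472, -0.0132, 0.1525]
tool_rot: [[-0.957, -0.061, 0.284], [-0.059, 0.998, 0.018], [-0.285, 0.0, -0.959]]
ft_force: [0.4, -0.2, -1.1]
grip_width: 0.0664
gripper_force: 0.0
```

```bash
python3 -c "
from h import *
c=plan(pick('short',.06),7,4)"
```

```text
t 16.9 w 0.06637648650722713 q [ -20.   13.  105.    9.   47. -118.]
turn total [0.0111 0.2887 0.0749] per row [0.0028 0.0722 0.0187] | then shift total [-0.1414 -0.1836  0.0925] per row [-0.0202 -0.0262  0.0132]
```

Request:
arm_command([
  {"rx": 0.0028,"ry": 0.0722,"rz": 0.0187,"dx": 0,"dy": 0,"dz": 0,"fingers": 0.066},
  {"rx": 0.0028,"ry": 0.0722,"rz": 0.0187,"dx": 0,"dy": 0,"dz": 0,"fingers": 0.066},
  {"rx": 0.0028,"ry": 0.0722,"rz": 0.0187,"dx": 0,"dy": 0,"dz": 0,"fingers": 0.066},
  {"rx": 0.0028,"ry": 0.0722,"rz": 0.0187,"dx": 0,"dy": 0,"dz": 0,"fingers": 0.066},
  {"rx": 0,"ry": 0,"rz": 0,"dx": -0.0236,"dy": -0.0306,"dz": 0,"fingers": 0.066},
  {"rx": 0,"ry": 0,"rz": 0,"dx": -0.0236,"dy": -0.0306,"dz": 0,"fingers": 0.066},
  {"rx": 0,"ry": 0,"rz": 0,"dx": -0.0236,"dy": -0.0306,"dz": 0.01,"fingers": 0.066},
  {"rx": 0,"ry": 0,"rz": 0,"dx": -0.0236,"dy": -0.0306,"dz": 0.025,"fingers": 0.066},
  {"rx": 0,"ry": 0,"rz": 0,"dx": -0.0235,"dy": -0.0306,"dz": 0.025,"fingers": 0.066},
  {"rx": 0,"ry": 0,"rz": 0,"dx": -0.0235,"dy": -0.0306,"dz": 0.025,"fingers": 0.066},
  {"rx": 0,"ry": 0,"rz": 0,"dx": 0,"dy": 0,"dz": 0.0075,"fingers": 0.066},
  {"rx": 0,"ry": 0,"rz": 0,"dx": 0,"dy": 0,"dz": 0,"fingers": 0.066},
])

```text
time_s: 18.1
position: [0.611, -0.1964, 0.058]
tool_rot: [[-1.0, 0.011, -0.003], [0.011, 1.0, 0.001], [0.003, 0.001, -1.0]]
ft_force: [0.2, 0.2, 0.7]
grip_width: 0.0662
gripper_force: 0.0
```

Request:
arm_command([
  {"rx": 0,"ry": 0,"rz": 0,"dx": 0,"dy": 0,"dz": 0,"fingers": 0.066},
  {"rx": 0,"ry": 0,"rz": 0,"dx": 0,"dy": 0,"dz": 0,"fingers": 0.066},
])

```text
time_s: 18.3
position: [0.6116, -0.1967, 0.0612]
tool_rot: [[-1.0, 0.01, 0.001], [0.01, 1.0, -0.001], [-0.001, -0.001, -1.0]]
ft_force: [0.5, 0.2, 0.2]
grip_width: 0.0663
gripper_force: 0.0
```

```bash
python3 -c "
from h import *
c=plan(pick('short',.003),7,4)"
```

```text
t 18.3 w 0.06626520173826032 q [ -28.   40.   72.   -0.   68. -118.]
turn total [-0.0011  0.0013  0.0037] per row [-0.0003  0.0003  0.0009] | then shift total [ 0.0007 -0.0021  0.0582] per row [ 0.0001 -0.0003  0.0083]
```

Request:
arm_command([
  {"rx": 0,"ry": 0,"rz": 0.0037,"dx": 0.0004,"dy": -0.001,"dz": 0.02,"fingers": 0.066},
  {"rx": 0,"ry": 0,"rz": 0,"dx": 0.0003,"dy": -0.001,"dz": 0.02,"fingers": 0.066},
  {"rx": 0,"ry": 0,"rz": 0,"dx": 0,"dy": 0,"dz": 0.013,"fingers": 0.066},
  {"rx": 0,"ry": 0,"rz": 0,"dx": 0,"dy": 0,"dz": 0.0048,"fingers": 0.066},
  {"rx": 0,"ry": 0,"rz": 0,"dx": 0,"dy": 0,"dz": 0,"fingers": 0.066},
  {"rx": 0,"ry": 0,"rz": 0,"dx": 0,"dy": 0,"dz": 0,"fingers": 0.044},
  {"rx": 0,"ry": 0,"rz": 0,"dx": 0,"dy": 0,"dz": 0,"fingers": 0.044},
  {"rx": 0,"ry": 0,"rz": 0,"dx": 0,"dy": 0,"dz": 0,"fingers": 0.044},
  {"rx": 0,"ry": 0,"rz": 0,"dx": 0,"dy": 0,"dz": 0,"fingers": 0.044},
], squeeze=40)

```text
time_s: 19.2
position: [0.6113, -0.2001, 0.0034]
tool_rot: [[-1.0, 0.015, 0.002], [0.015, 1.0, -0.001], [-0.002, -0.001, -1.0]]
ft_force: [-1.2, 0.0, 6.5]
grip_width: 0.0476
gripper_force: 41.7
```

Request:
arm_command([
  {"rx": 0,"ry": 0,"rz": 0,"dx": 0,"dy": 0,"dz": -0.01,"fingers": 0.044},
  {"rx": 0,"ry": 0,"rz": 0,"dx": 0,"dy": 0,"dz": -0.04,"fingers": 0.044},
  {"rx": 0,"ry": 0,"rz": 0,"dx": 0,"dy": 0,"dz": -0.05,"fingers": 0.044},
  {"rx": 0,"ry": 0,"rz": 0,"dx": 0,"dy": 0,"dz": -0.05,"fingers": 0.044},
  {"rx": 0,"ry": 0,"rz": 0,"dx": 0,"dy": 0,"dz": 0,"fingers": 0.044},
  {"rx": 0,"ry": 0,"rz": 0,"dx": 0,"dy": 0,"dz": 0,"fingers": 0.044},
])

```text
time_s: 19.8
position: [0.6109, -0.2, 0.1536]
tool_rot: [[-1.0, 0.016, 0.003], [0.016, 1.0, -0.002], [-0.003, -0.002, -1.0]]
ft_force: [0.4, 0.2, -1.1]
grip_width: 0.0477
gripper_force: 41.9
```

```bash
python3 -c "
from h import *
c=plan(put('short',.035),10,3)"
```

```text
t 19.8 w 0.047691862071471504 q [ -29.   34.   66.   -0.   80. -118.]
turn total [-0.0104 -0.2161 -0.0778] per row [-0.0035 -0.072  -0.0259] | then shift total [0.096  0.3147 0.0135] per row [0.0096 0.0315 0.0013]
```

Request:
arm_command([
  {"rx": -0.0035,"ry": -0.072,"rz": -0.0259,"dx": 0,"dy": 0,"dz": 0,"fingers": 0.044},
  {"rx": -0.0035,"ry": -0.072,"rz": -0.0259,"dx": 0,"dy": 0,"dz": 0,"fingers": 0.044},
  {"rx": -0.0035,"ry": -0.072,"rz": -0.0259,"dx": 0,"dy": 0,"dz": 0,"fingers": 0.044},
  {"rx": 0,"ry": 0,"rz": 0,"dx": 0.012,"dy": 0.0395,"dz": 0,"fingers": 0.044},
  {"rx": 0,"ry": 0,"rz": 0,"dx": 0.012,"dy": 0.0395,"dz": 0,"fingers": 0.044},
  {"rx": 0,"ry": 0,"rz": 0,"dx": 0.012,"dy": 0.0395,"dz": 0,"fingers": 0.044},
  {"rx": 0,"ry": 0,"rz": 0,"dx": 0.012,"dy": 0.0395,"dz": 0,"fingers": 0.044},
  {"rx": 0,"ry": 0,"rz": 0,"dx": 0.012,"dy": 0.0395,"dz": 0,"fingers": 0.044},
  {"rx": 0,"ry": 0,"rz": 0,"dx": 0.012,"dy": 0.0395,"dz": 0,"fingers": 0.044},
  {"rx": 0,"ry": 0,"rz": 0,"dx": 0.012,"dy": 0.0395,"dz": 0.006,"fingers": 0.044},
  {"rx": 0,"ry": 0,"rz": 0,"dx": 0.012,"dy": 0.0395,"dz": 0.0075,"fingers": 0.044},
  {"rx": 0,"ry": 0,"rz": 0,"dx": 0,"dy": 0,"dz": 0,"fingers": 0.044},
])

```text
time_s: 21.0
position: [0.4968, 0.1134, 0.1164]
tool_rot: [[-0.976, -0.067, 0.208], [-0.065, 0.998, 0.017], [-0.208, 0.003, -0.978]]
ft_force: [-0.7, 0.5, 0.2]
grip_width: 0.0477
gripper_force: 41.9
```

Request:
arm_command([
  {"rx": 0,"ry": 0,"rz": 0,"dx": 0,"dy": 0,"dz": 0,"fingers": 0.044},
  {"rx": 0,"ry": 0,"rz": 0,"dx": 0,"dy": 0,"dz": 0,"fingers": 0.044},
])

```text
time_s: 21.2
position: [0.5004, 0.1092, 0.1183]
tool_rot: [[-0.975, -0.062, 0.213], [-0.06, 0.998, 0.015], [-0.214, 0.002, -0.977]]
ft_force: [0.3, 0.5, -0.8]
grip_width: 0.0478
gripper_force: 41.9
```

```bash
python3 -c "
from h import *
c=plan(put('short',.0075),10,3)"
```

```text
t 21.2 w 0.04777011550832894 q [ -2.  21.  99.   2.  48. -96.]
turn total [ 0.0015 -0.0033 -0.0012] per row [ 0.0005 -0.0011 -0.0004] | then shift total [-0.0004 -0.0008  0.0263] per row [-0.     -0.0001  0.0026]
```

Request:
arm_command([
  {"rx": 0.0015,"ry": -0.0033,"rz": -0.0012,"dx": -0.0001,"dy": 0.0002,"dz": 0.009,"fingers": 0.044},
  {"rx": 0,"ry": 0,"rz": 0,"dx": 0,"dy": 0,"dz": 0.009,"fingers": 0.044},
  {"rx": 0,"ry": 0,"rz": 0,"dx": 0,"dy": 0,"dz": 0.008,"fingers": 0.044},
  {"rx": 0,"ry": 0,"rz": 0,"dx": 0,"dy": 0,"dz": 0,"fingers": 0.044},
  {"rx": 0,"ry": 0,"rz": 0,"dx": 0,"dy": 0,"dz": 0,"fingers": 0.044},
  {"rx": 0,"ry": 0,"rz": 0,"dx": 0,"dy": 0,"dz": 0,"fingers": 0.044},
])

```text
time_s: 21.8
position: [0.5061, 0.1104, 0.0935]
tool_rot: [[-0.974, -0.063, 0.218], [-0.062, 0.998, 0.014], [-0.218, 0.0, -0.976]]
ft_force: [-0.6, 1.2, 0.7]
grip_width: 0.048
gripper_force: 41.9
```

```bash
python3 -c "
from h import *
c=plan(put('short',.0038),5,1)
snap('s1')
import pickle
T,S=pickle.load(open('s1.pkl','rb'))
for n,up,pts in(('long',0,[[0,.025,.012],[0,-.025,.012]]),('medium',0,[[.03,.025,.00988],[.03,-.025,.00988],[0,.025,.012],[0,-.025,.012]]),('short',.0037,[[.07,.025,.006],[.07,-.025,.006],[.06,0,.0069],[0,.025,.012],[0,-.025,.012],[0,.025,0],[0,-.025,0]])):
    o,A=targets()[n]
    for P,of in((S,[175,200]),(T,[170,215])):
        print(n,((proj(P,o+[0,.001,0]+(np.array(pts)+[0,0,up])@A.T)-of+.5)*5-.5).round(0).tolist())
"
```

```text
t 21.8 w 0.047999765814427935 q [ -1.  23. 100.   2.  44. -96.]
turn total [0.0002 0.0011 0.0007] per row [0.0002 0.0011 0.0007] | then shift total [-0.0002 -0.0017  0.0045] per row [-0.     -0.0003  0.0009]
long [[82.0, 382.0], [207.0, 399.0]]
long [[65.0, 461.0], [211.0, 464.0]]
medium [[106.0, 228.0], [230.0, 244.0], [89.0, 301.0], [214.0, 317.0]]
medium [[59.0, 290.0], [207.0, 293.0], [57.0, 379.0], [206.0, 382.0]]
short [[138.0, 54.0], [261.0, 69.0], [194.0, 84.0], [95.0, 215.0], [221.0, 231.0], [104.0, 225.0], [228.0, 241.0]]
short [[57.0, 83.0], [206.0, 86.0], [130.0, 114.0], [48.0, 294.0], [199.0, 297.0], [57.0, 291.0], [205.0, 294.0]]
```

View pics/s1.png

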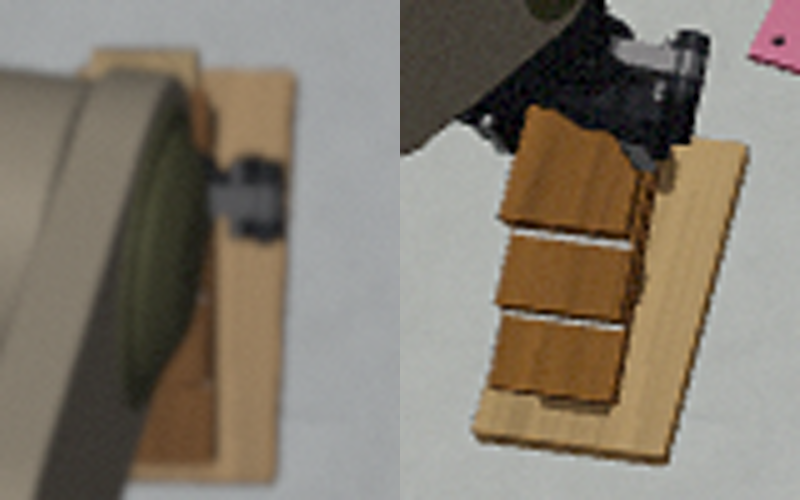

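Request:
arm_command([
  {"rx": 0,"ry": 0.0011,"rz": 0,"dx": 0.0004,"dy": -0.0008,"dz": 0.0015,"fingers": 0.044},
  {"rx": 0,"ry": 0,"rz": 0,"dx": 0,"dy": 0,"dz": 0.0015,"fingers": 0.044},
  {"rx": 0,"ry": 0,"rz": 0,"dx": 0,"dy": 0,"dz": 0.0015,"fingers": 0.044},
  {"rx": 0,"ry": 0,"rz": 0,"dx": 0,"dy": 0,"dz": 0.0004,"fingers": 0.044},
  {"rx": 0,"ry": 0,"rz": 0,"dx": 0,"dy": 0,"dz": 0,"fingers": 0.044},
  {"rx": 0,"ry": 0,"rz": 0,"dx": 0,"dy": 0,"dz": 0,"fingers": 0.044},
])

```text
time_s: 22.5
position: [0.5066, 0.1097, 0.0889]
tool_rot: [[-0.974, -0.064, 0.217], [-0.062, 0.998, 0.014], [-0.217, -0.0, -0.976]]
ft_force: [-2.7, -1.5, 6.3]
grip_width: 0.048
gripper_force: 43.4
```

Request:
arm_command([
  {"rx": 0,"ry": 0,"rz": 0,"dx": 0,"dy": 0,"dz": 0,"fingers": 0.05},
  {"rx": 0,"ry": 0,"rz": 0,"dx": 0,"dy": 0,"dz": 0,"fingers": 0.054},
  {"rx": 0,"ry": 0,"rz": 0,"dx": 0,"dy": 0,"dz": 0,"fingers": 0.066},
  {"rx": 0,"ry": 0,"rz": 0,"dx": 0,"dy": 0,"dz": 0,"fingers": 0.066},
  {"rx": 0,"ry": 0,"rz": 0,"dx": 0,"dy": 0,"dz": -0.01,"fingers": 0.066},
  {"rx": 0,"ry": 0,"rz": 0,"dx": 0,"dy": 0,"dz": -0.03,"fingers": 0.066},
  {"rx": 0,"ry": 0,"rz": 0,"dx": 0,"dy": 0,"dz": -0.04,"fingers": 0.066},
  {"rx": 0,"ry": 0,"rz": 0,"dx": 0,"dy": -0.04,"dz": 0,"fingers": 0.058},
  {"rx": 0,"ry": 0,"rz": 0,"dx": 0,"dy": -0.04,"dz": 0,"fingers": 0.058},
  {"rx": 0,"ry": 0,"rz": 0,"dx": 0,"dy": -0.04,"dz": 0,"fingers": 0.058},
  {"rx": 0,"ry": 0,"rz": 0,"dx": 0,"dy": 0,"dz": 0,"fingers": 0.058},
  {"rx": 0,"ry": 0,"rz": 0,"dx": 0,"dy": 0,"dz": 0,"fingers": 0.058},
])

```text
time_s: 23.7
position: [0.4968, -0.0117, 0.167]
tool_rot: [[-0.974, -0.062, 0.216], [-0.06, 0.998, 0.014], [-0.217, 0.0, -0.976]]
ft_force: [-0.7, -0.2, -1.0]
grip_width: 0.0579
gripper_force: 0.0
```

```bash
python3 -c "
from h import *
c=plan(pick('pumice',.09),5,14)
print(pick('pumice',0))"
```

```text
t 23.7 w 0.05788493871017846 q [ -17.   15.   97.    5.   56. -114.]
turn total [0.1962 0.1562 1.7877] per row [0.014  0.0112 0.1277] | then shift total [-0.0483  0.1306  0.077 ] per row [-0.0097  0.0261  0.0154]
(array([ 0.6178, -0.0806,  0.    ]), array([[ 0.16246495,  0.98671431, -0.        ],
       [ 0.98671431, -0.16246495,  0.        ],
       [ 0.        , -0.        , -1.        ]]))
```

Request:
arm_command([
  {"rx": 0.014,"ry": 0.0112,"rz": 0.1277,"dx": 0,"dy": 0,"dz": 0,"fingers": 0.058},
  {"rx": 0.014,"ry": 0.0112,"rz": 0.1277,"dx": 0,"dy": 0,"dz": 0,"fingers": 0.058},
  {"rx": 0.014,"ry": 0.0112,"rz": 0.1277,"dx": 0,"dy": 0,"dz": 0,"fingers": 0.058},
  {"rx": 0.014,"ry": 0.0112,"rz": 0.1277,"dx": 0,"dy": 0,"dz": 0,"fingers": 0.058},
  {"rx": 0.014,"ry": 0.0112,"rz": 0.1277,"dx": 0,"dy": 0,"dz": 0,"fingers": 0.058},
  {"rx": 0.014,"ry": 0.0112,"rz": 0.1277,"dx": 0,"dy": 0,"dz": 0,"fingers": 0.058},
  {"rx": 0.014,"ry": 0.0112,"rz": 0.1277,"dx": 0,"dy": 0,"dz": 0,"fingers": 0.058},
  {"rx": 0.014,"ry": 0.0112,"rz": 0.1277,"dx": 0,"dy": 0,"dz": 0,"fingers": 0.058},
  {"rx": 0.014,"ry": 0.0112,"rz": 0.1277,"dx": 0,"dy": 0,"dz": 0,"fingers": 0.058},
  {"rx": 0.014,"ry": 0.0112,"rz": 0.1277,"dx": 0,"dy": 0,"dz": 0,"fingers": 0.058},
  {"rx": 0.014,"ry": 0.0112,"rz": 0.1277,"dx": 0,"dy": 0,"dz": 0,"fingers": 0.058},
  {"rx": 0.014,"ry": 0.0112,"rz": 0.1277,"dx": 0,"dy": 0,"dz": 0,"fingers": 0.058},
])

```text
time_s: 24.9
position: [0.4967, -0.0096, 0.1668]
tool_rot: [[-0.09, 0.996, 0.026], [0.996, 0.091, -0.022], [-0.025, 0.024, -0.999]]
ft_force: [-0.2, 0.9, -0.5]
grip_width: 0.0582
gripper_force: 0.0
```

Request:
arm_command([
  {"rx": 0.014,"ry": 0.0112,"rz": 0.1277,"dx": 0,"dy": 0,"dz": 0,"fingers": 0.058},
  {"rx": 0.014,"ry": 0.0112,"rz": 0.1277,"dx": 0,"dy": 0,"dz": 0,"fingers": 0.058},
  {"rx": 0,"ry": 0,"rz": 0,"dx": -0.0097,"dy": 0.026,"dz": 0.0154,"fingers": 0.058},
  {"rx": 0,"ry": 0,"rz": 0,"dx": -0.0097,"dy": 0.026,"dz": 0.0154,"fingers": 0.058},
  {"rx": 0,"ry": 0,"rz": 0,"dx": -0.0097,"dy": 0.026,"dz": 0.0154,"fingers": 0.058},
  {"rx": 0,"ry": 0,"rz": 0,"dx": -0.0097,"dy": 0.026,"dz": 0.0154,"fingers": 0.058},
  {"rx": 0,"ry": 0,"rz": 0,"dx": -0.0097,"dy": 0.026,"dz": 0.0154,"fingers": 0.058},
  {"rx": 0,"ry": 0,"rz": 0,"dx": 0,"dy": 0,"dz": 0,"fingers": 0.058},
  {"rx": 0,"ry": 0,"rz": 0,"dx": 0,"dy": 0,"dz": 0,"fingers": 0.058},
  {"rx": 0,"ry": 0,"rz": 0,"dx": 0,"dy": 0,"dz": 0,"fingers": 0.058},
])

```text
time_s: 25.9
position: [0.6171, -0.0786, 0.0902]
tool_rot: [[0.159, 0.987, -0.0], [0.987, -0.159, 0.0], [0.0, -0.0, -1.0]]
ft_force: [0.4, 0.3, 0.8]
grip_width: 0.058
gripper_force: 0.0
```

```bash
python3 -c "
from h import *
c=plan(pick('pumice',.009),5,1)"
```

```text
t 25.9 w 0.05798814014326367 q [-18.  36.  74.   0.  70.  -9.]
turn total [-0.0003 -0.0003  0.0031] per row [-0.0003 -0.0003  0.0031] | then shift total [-0.0018  0.001   0.0812] per row [-0.0004  0.0002  0.0162]
```

Request:
arm_command([
  {"rx": 0,"ry": 0,"rz": 0.003,"dx": -0.0009,"dy": 0.0005,"dz": 0.025,"fingers": 0.058},
  {"rx": 0,"ry": 0,"rz": 0,"dx": -0.0009,"dy": 0.0005,"dz": 0.025,"fingers": 0.058},
  {"rx": 0,"ry": 0,"rz": 0,"dx": 0,"dy": 0,"dz": 0.021,"fingers": 0.058},
  {"rx": 0,"ry": 0,"rz": 0,"dx": 0,"dy": 0,"dz": 0.01,"fingers": 0.058},
  {"rx": 0,"ry": 0,"rz": 0,"dx": 0,"dy": 0,"dz": 0,"fingers": 0.058},
  {"rx": 0,"ry": 0,"rz": 0,"dx": 0,"dy": 0,"dz": 0,"fingers": 0.025},
  {"rx": 0,"ry": 0,"rz": 0,"dx": 0,"dy": 0,"dz": 0,"fingers": 0.025},
  {"rx": 0,"ry": 0,"rz": 0,"dx": 0,"dy": 0,"dz": 0,"fingers": 0.025},
  {"rx": 0,"ry": 0,"rz": 0,"dx": 0,"dy": 0,"dz": 0,"fingers": 0.025},
  {"rx": 0,"ry": 0,"rz": 0,"dx": 0,"dy": 0,"dz": 0,"fingers": 0.025},
], squeeze=40)

```text
time_s: 26.9
position: [0.6188, -0.082, 0.0101]
tool_rot: [[0.164, 0.987, 0.002], [0.987, -0.164, -0.0], [0.0, 0.002, -1.0]]
ft_force: [-2.0, 0.8, 6.4]
grip_width: 0.03
gripper_force: 41.4
```

Request:
arm_command([
  {"rx": 0,"ry": 0,"rz": 0,"dx": 0,"dy": 0,"dz": -0.01,"fingers": 0.025},
  {"rx": 0,"ry": 0,"rz": 0,"dx": 0,"dy": 0,"dz": -0.04,"fingers": 0.025},
  {"rx": 0,"ry": 0,"rz": 0,"dx": 0,"dy": 0,"dz": -0.05,"fingers": 0.025},
  {"rx": 0,"ry": 0,"rz": 0,"dx": 0,"dy": 0,"dz": -0.05,"fingers": 0.025},
  {"rx": 0,"ry": 0,"rz": 0,"dx": 0,"dy": 0,"dz": 0,"fingers": 0.025},
  {"rx": 0,"ry": 0,"rz": 0,"dx": 0,"dy": 0,"dz": 0,"fingers": 0.025},
])

```text
time_s: 27.5
position: [0.6183, -0.0819, 0.16]
tool_rot: [[0.164, 0.987, 0.002], [0.987, -0.164, -0.001], [-0.0, 0.002, -1.0]]
ft_force: [-0.1, 0.8, -1.1]
grip_width: 0.0299
gripper_force: 40.6
```

```bash
python3 -c "
from h import *
c=plan(put('pumice',.044),7,3)"
```

```text
t 27.5 w 0.02991705237967826 q [-18.  32.  69.   0.  79.  -9.]
turn total [-0.1305  0.0155 -0.2269] per row [-0.0435  0.0052 -0.0756] | then shift total [ 0.1973 -0.1078  0.0079] per row [ 0.0282 -0.0154  0.0011]
```

Request:
arm_command([
  {"rx": -0.0435,"ry": 0.0052,"rz": -0.0756,"dx": 0,"dy": 0,"dz": 0,"fingers": 0.025},
  {"rx": -0.0435,"ry": 0.0052,"rz": -0.0756,"dx": 0,"dy": 0,"dz": 0,"fingers": 0.025},
  {"rx": -0.0435,"ry": 0.0052,"rz": -0.0756,"dx": 0,"dy": 0,"dz": 0,"fingers": 0.025},
  {"rx": 0,"ry": 0,"rz": 0,"dx": 0.0328,"dy": -0.018,"dz": 0,"fingers": 0.025},
  {"rx": 0,"ry": 0,"rz": 0,"dx": 0.0328,"dy": -0.018,"dz": 0,"fingers": 0.025},
  {"rx": 0,"ry": 0,"rz": 0,"dx": 0.0328,"dy": -0.018,"dz": 0,"fingers": 0.025},
  {"rx": 0,"ry": 0,"rz": 0,"dx": 0.0328,"dy": -0.018,"dz": 0,"fingers": 0.025},
  {"rx": 0,"ry": 0,"rz": 0,"dx": 0.0328,"dy": -0.018,"dz": 0.004,"fingers": 0.025},
  {"rx": 0,"ry": 0,"rz": 0,"dx": 0.0328,"dy": -0.018,"dz": 0.004,"fingers": 0.025},
  {"rx": 0,"ry": 0,"rz": 0,"dx": 0,"dy": 0,"dz": 0,"fingers": 0.025},
  {"rx": 0,"ry": 0,"rz": 0,"dx": 0,"dy": 0,"dz": 0,"fingers": 0.025},
  {"rx": 0,"ry": 0,"rz": 0,"dx": 0,"dy": 0,"dz": 0,"fingers": 0.025},
])

```text
time_s: 28.7
position: [0.5004, 0.1072, 0.1363]
tool_rot: [[-0.062, 0.99, 0.129], [0.998, 0.061, 0.009], [0.001, 0.13, -0.992]]
ft_force: [0.0, 0.3, -0.4]
grip_width: 0.0298
gripper_force: 40.6
```

```bash
python3 -c "
from h import *
c=plan(put('pumice',.014),7,1)"
```

```text
t 28.7 w 0.029823513131344778 q [-2. 21. 94.  1. 58. -6.]
turn total [-0.0031 -0.0009 -0.0009] per row [-0.0031 -0.0009 -0.0009] | then shift total [0.0011 0.0003 0.0284] per row [0.0002 0.     0.0041]
```

Request:
arm_command([
  {"rx": -0.0031,"ry": -0.0009,"rz": -0.0009,"dx": 0.0007,"dy": 0.0002,"dz": 0.01,"fingers": 0.025},
  {"rx": 0,"ry": 0,"rz": 0,"dx": 0,"dy": 0,"dz": 0.01,"fingers": 0.025},
  {"rx": 0,"ry": 0,"rz": 0,"dx": 0,"dy": 0,"dz": 0.008,"fingers": 0.025},
  {"rx": 0,"ry": 0,"rz": 0,"dx": 0,"dy": 0,"dz": 0,"fingers": 0.025},
  {"rx": 0,"ry": 0,"rz": 0,"dx": 0,"dy": 0,"dz": 0,"fingers": 0.025},
  {"rx": 0,"ry": 0,"rz": 0,"dx": 0,"dy": 0,"dz": 0,"fingers": 0.025},
])

```text
time_s: 29.3
position: [0.5041, 0.1088, 0.1092]
tool_rot: [[-0.063, 0.989, 0.134], [0.998, 0.063, 0.009], [0.0, 0.134, -0.991]]
ft_force: [0.1, 0.9, 0.3]
grip_width: 0.0297
gripper_force: 40.6
```

```bash
python3 -c "
from h import *
c=plan(put('pumice',.010),7,1)"
```

```text
t 29.3 w 0.029734851468492238 q [-1. 23. 96.  1. 53. -5.]
turn total [ 0.0011 -0.0002  0.0006] per row [ 0.0011 -0.0002  0.0006] | then shift total [-0.0002  0.0001  0.0051] per row [-0.      0.      0.0007]
```

Request:
arm_command([
  {"rx": 0.0011,"ry": 0,"rz": 0,"dx": -0.0005,"dy": 0,"dz": 0.002,"fingers": 0.025},
  {"rx": 0,"ry": 0,"rz": 0,"dx": 0,"dy": 0,"dz": 0.002,"fingers": 0.025},
  {"rx": 0,"ry": 0,"rz": 0,"dx": 0,"dy": 0,"dz": 0.001,"fingers": 0.025},
  {"rx": 0,"ry": 0,"rz": 0,"dx": 0,"dy": 0,"dz": 0.0002,"fingers": 0.025},
  {"rx": 0,"ry": 0,"rz": 0,"dx": 0,"dy": 0,"dz": 0,"fingers": 0.025},
  {"rx": 0,"ry": 0,"rz": 0,"dx": 0,"dy": 0,"dz": 0,"fingers": 0.025},
])

```text
time_s: 29.9
position: [0.5046, 0.1084, 0.1041]
tool_rot: [[-0.064, 0.989, 0.132], [0.998, 0.063, 0.008], [0.0, 0.133, -0.991]]
ft_force: [-2.5, -0.4, 6.0]
grip_width: 0.0301
gripper_force: 41.3
```

Request:
arm_command([
  {"rx": 0,"ry": 0,"rz": 0,"dx": 0,"dy": 0,"dz": 0,"fingers": 0.033},
  {"rx": 0,"ry": 0,"rz": 0,"dx": 0,"dy": 0,"dz": 0,"fingers": 0.038},
  {"rx": 0,"ry": 0,"rz": 0,"dx": 0,"dy": 0,"dz": 0,"fingers": 0.046},
  {"rx": 0,"ry": 0,"rz": 0,"dx": 0,"dy": 0,"dz": 0,"fingers": 0.046},
  {"rx": 0,"ry": 0,"rz": 0,"dx": 0,"dy": 0,"dz": -0.01,"fingers": 0.046},
  {"rx": 0,"ry": 0,"rz": 0,"dx": 0,"dy": 0,"dz": -0.03,"fingers": 0.046},
  {"rx": 0,"ry": 0,"rz": 0,"dx": 0,"dy": 0,"dz": -0.04,"fingers": 0.046},
  {"rx": 0,"ry": 0,"rz": 0,"dx": -0.04,"dy": 0,"dz": 0,"fingers": 0.046},
  {"rx": 0,"ry": 0,"rz": 0,"dx": -0.04,"dy": 0,"dz": 0,"fingers": 0.046},
  {"rx": 0,"ry": 0,"rz": 0,"dx": -0.04,"dy": 0,"dz": 0,"fingers": 0.046},
  {"rx": 0,"ry": 0,"rz": 0,"dx": -0.04,"dy": 0,"dz": 0,"fingers": 0.046},
  {"rx": 0,"ry": 0,"rz": 0,"dx": -0.04,"dy": 0,"dz": 0,"fingers": 0.046},
])

```text
time_s: 31.1
position: [0.5066, -0.0935, 0.1839]
tool_rot: [[-0.064, 0.989, 0.133], [0.998, 0.063, 0.008], [-0.0, 0.133, -0.991]]
ft_force: [0.8, 1.2, -0.4]
grip_width: 0.0462
gripper_force: 0.0
```

Request:
arm_command([
  {"rx": 0,"ry": 0,"rz": 0,"dx": -0.04,"dy": 0,"dz": 0,"fingers": 0.046},
  {"rx": 0,"ry": 0,"rz": 0,"dx": -0.04,"dy": 0,"dz": 0,"fingers": 0.046},
  {"rx": 0,"ry": 0,"rz": 0,"dx": -0.04,"dy": 0,"dz": 0,"fingers": 0.046},
  {"rx": 0,"ry": 0,"rz": 0,"dx": 0,"dy": 0,"dz": 0,"fingers": 0.046},
  {"rx": 0,"ry": 0,"rz": 0,"dx": 0,"dy": 0,"dz": 0,"fingers": 0.046},
])

```text
time_s: 31.6
position: [0.5141, -0.2121, 0.1833]
tool_rot: [[-0.062, 0.989, 0.132], [0.998, 0.061, 0.009], [0.0, 0.132, -0.991]]
ft_force: [-0.3, 0.5, -0.2]
grip_width: 0.0461
gripper_force: 0.0
```

```bash
python3 -c "
from h import *
snap('f1')
import pickle
T,S=pickle.load(open('f1.pkl','rb'))
for n,pts in(('long',[[0,.025,.012],[0,-.025,.012],[.03,.025,.0102],[.03,-.025,.0102]]),('medium',[[0,.025,.012],[0,-.025,.012],[.03,.025,.00988],[.03,-.025,.00988]]),('short',[[.07,.025,.006],[.07,-.025,.006],[0,.025,.012],[0,-.025,.012]]),('pumice',[[x,y,.024] for x in(-.0155,.0155) for y in(.034,-.034)])):
    o,A=targets()[n]
    for P,of in((S,[175,200]),(T,[170,215])):
        print(n,((proj(P,o+[0,.001,0]+(np.array(pts))@A.T)-of+.5)*5-.5).round(0).tolist())
"
```

```text
long [[82.0, 382.0], [207.0, 399.0], [98.0, 308.0], [222.0, 324.0]]
long [[65.0, 461.0], [211.0, 464.0], [65.0, 373.0], [212.0, 376.0]]
medium [[89.0, 301.0], [214.0, 317.0], [106.0, 228.0], [230.0, 244.0]]
medium [[57.0, 379.0], [206.0, 382.0], [59.0, 290.0], [207.0, 293.0]]
short [[141.0, 57.0], [263.0, 72.0], [98.0, 218.0], [223.0, 234.0]]
short [[59.0, 83.0], [208.0, 86.0], [51.0, 293.0], [201.0, 296.0]]
pumice [[72.0, 143.0], [245.0, 165.0], [92.0, 71.0], [263.0, 93.0]]
pumice [[9.0, 231.0], [217.0, 235.0], [13.0, 136.0], [221.0, 140.0]]
```

View pics/f1.png

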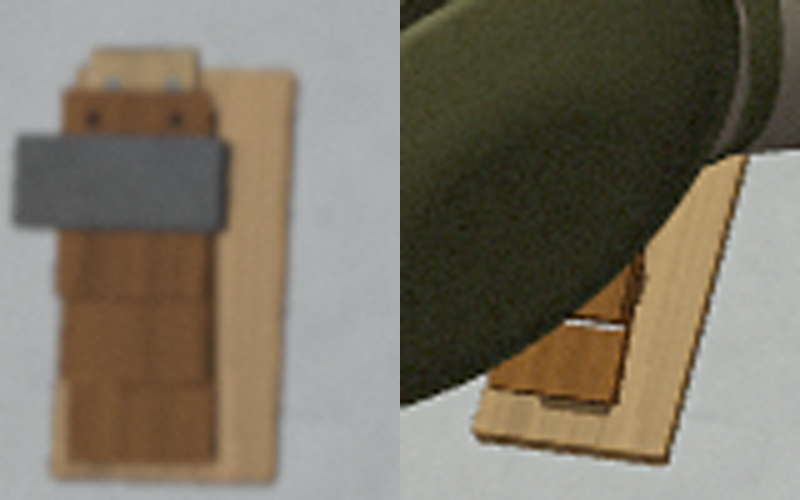

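Request:
arm_command([
  {"rx": 0,"ry": 0,"rz": 0,"dx": 0,"dy": 0,"dz": -0.04,"fingers": 0.046},
  {"rx": 0,"ry": 0,"rz": 0,"dx": 0,"dy": 0,"dz": -0.04,"fingers": 0.046},
  {"rx": 0,"ry": 0,"rz": 0,"dx": 0.03,"dy": -0.008,"dz": -0.03,"fingers": 0.046},
  {"rx": 0,"ry": 0,"rz": 0,"dx": 0.035,"dy": -0.008,"dz": 0,"fingers": 0.046},
  {"rx": 0,"ry": 0,"rz": 0,"dx": 0.035,"dy": -0.008,"dz": 0,"fingers": 0.046},
  {"rx": 0,"ry": 0,"rz": 0,"dx": 0.035,"dy": -0.008,"dz": 0,"fingers": 0.046},
  {"rx": 0,"ry": 0,"rz": 0,"dx": 0.035,"dy": -0.008,"dz": 0,"fingers": 0.046},
  {"rx": 0,"ry": 0,"rz": 0,"dx": 0.035,"dy": -0.008,"dz": 0,"fingers": 0.046},
  {"rx": 0,"ry": 0,"rz": 0,"dx": 0.035,"dy": -0.008,"dz": 0,"fingers": 0.046},
  {"rx": 0,"ry": 0,"rz": 0,"dx": 0.035,"dy": -0.008,"dz": 0,"fingers": 0.046},
  {"rx": 0,"ry": 0,"rz": 0,"dx": 0.035,"dy": -0.008,"dz": 0,"fingers": 0.046},
  {"rx": 0,"ry": 0,"rz": 0,"dx": 0.035,"dy": -0.008,"dz": 0,"fingers": 0.046},
])

```text
time_s: 32.9
position: [0.3972, 0.1288, 0.2819]
tool_rot: [[-0.065, 0.989, 0.133], [0.998, 0.064, 0.009], [0.0, 0.133, -0.991]]
ft_force: [0.5, 0.3, 0.6]
grip_width: 0.0455
gripper_force: 0.0
```

Request:
arm_command([
  {"rx": 0,"ry": 0,"rz": 0,"dx": 0.035,"dy": -0.012,"dz": 0,"fingers": 0.046},
  {"rx": 0,"ry": 0,"rz": 0,"dx": 0.035,"dy": -0.012,"dz": 0,"fingers": 0.046},
  {"rx": 0,"ry": 0,"rz": 0,"dx": 0.035,"dy": -0.012,"dz": 0,"fingers": 0.046},
  {"rx": 0,"ry": 0,"rz": 0,"dx": 0.035,"dy": -0.012,"dz": 0,"fingers": 0.046},
  {"rx": 0,"ry": 0,"rz": 0,"dx": 0.035,"dy": -0.012,"dz": 0,"fingers": 0.046},
  {"rx": 0,"ry": 0,"rz": 0,"dx": 0.035,"dy": -0.012,"dz": 0,"fingers": 0.046},
  {"rx": 0,"ry": 0,"rz": 0,"dx": 0.035,"dy": -0.012,"dz": 0,"fingers": 0.046},
  {"rx": 0,"ry": 0,"rz": 0,"dx": 0.035,"dy": -0.012,"dz": 0,"fingers": 0.046},
  {"rx": 0,"ry": 0,"rz": 0,"dx": 0.03,"dy": -0.012,"dz": 0,"fingers": 0.046},
  {"rx": 0,"ry": 0,"rz": 0,"dx": 0.03,"dy": -0.012,"dz": 0,"fingers": 0.046},
  {"rx": 0,"ry": 0,"rz": 0,"dx": 0,"dy": 0,"dz": 0,"fingers": 0.046},
  {"rx": 0,"ry": 0,"rz": 0,"dx": 0,"dy": 0,"dz": 0,"fingers": 0.046},
])

```text
time_s: 34.1
position: [0.2572, 0.4587, 0.2657]
tool_rot: [[-0.066, 0.989, 0.132], [0.998, 0.066, 0.008], [-0.0, 0.132, -0.991]]
ft_force: [0.5, 0.1, 0.6]
grip_width: 0.0463
gripper_force: 0.0
```

```bash
python3 -c "
from h import *
from rig import env
T=env.get_image('top');S=env.get_image('side')
a=cv2.resize(T['color'][220:315,175:231],(354,600),interpolation=cv2.INTER_CUBIC);b=cv2.resize(S['color'][205:296,188:256],(446,597),interpolation=cv2.INTER_CUBIC)
cv2.imwrite('pics/f2.png',np.hstack([a,np.vstack([b,b[:3]])]))
S0=S['color']; print(env.observe()['position'])
# chalk profile: brightness along deck centreline in side view between known points
for n in('long','medium'):
    o,A=targets()[n]
    for y in(-.015,0,.015):
        xs=np.arange(.02,.034,.001);q=proj(S,o+[0,.001,0]+np.c_[xs,xs*0+y,.012-.006*xs/(.1 if n=='long' else .085)]@A.T).astype(np.float32)
        print(n,y,cv2.remap(S0.min(2),q[None,:,0],q[None,:,1],cv2.INTER_LINEAR)[0])
"
```

```text
[0.25818786 0.45789511 0.26598377]
long -0.015 [43 43 41 37 37 39 56 89 98 80 53 31 26 35 39]
long 0 [ 39  34  33  36  37  34  55  99 114  95  64  27  17  32  41]
long 0.015 [ 42  41  38  34  32  34  53  88 100  79  53  30  24  39  46]
medium -0.015 [38 36 34 33 36 41 55 73 67 43 26 22 28 40 45]
medium 0 [40 43 43 42 43 43 57 78 69 35 15 12 18 33 42]
medium 0.015 [44 39 40 42 41 38 52 76 77 50 25 14 14 25 32]
```

View pics/f2.png

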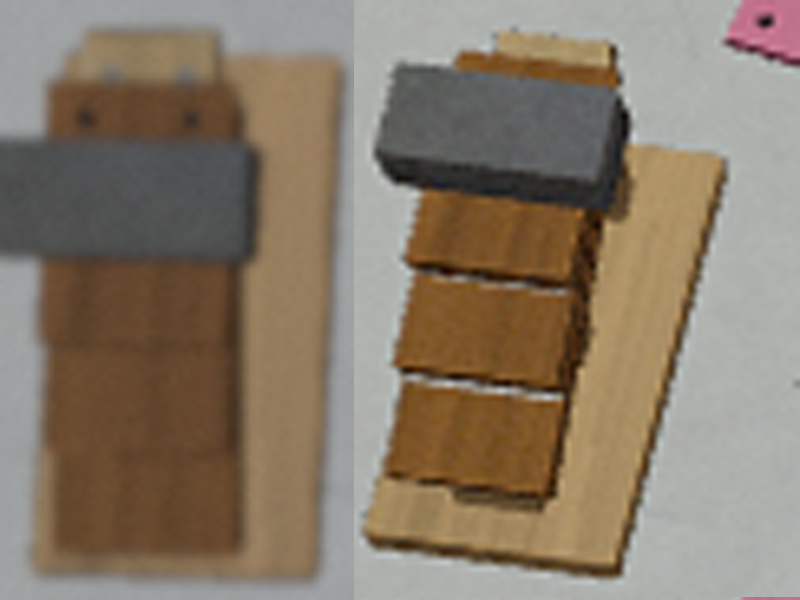

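```bash
python3 -c "
from rig import env
print(env.close_job())"
```

```text
the job is handed in; nothing more can be done
None
```

The three shakes are laid in order with the pumice block on top, and the job is handed in at about 34 s of the 96 s limit. In the last pictures each butt sits on its line or edge to within about 1 mm, and the pumice lies about 2 mm uphill of the short shake's middle, which I left rather than risk disturbing the stack.

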